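# Fill the vacant ways of a plug-in breaker base

### The job

Fit the two spare breakers into the two empty ways of the busbar base, one in each, fully home on the pocket floor with the toggle up and the blue-striped end on the base's blue-marked line side, like the breakers already fitted. One spare stands on end: first lay it on its back on the bench and let go of it, so that you can take it again by its cover and lower it between its neighbours. Never let a spare drop or topple. Leave the fitted breakers, the blanking block and everything else on the bench where they are.

Things in the scene. Friction and masses are not known exactly. Their poses are not given: they have to be found in the camera images.
- spare_a: SPARE breaker (0.5-0.7 kg) standing on end on the bench: plain load end down, striped end up, toggle facing away from the robot (its z turned 10 to 50 degrees from world +x towards -y); foot 50 mm wide, 44 mm deep, 120 mm tall. Origin: centre of the back face (underside once laid on its back); z out of the front (toggle), x from the blue-striped line end (-60 mm) to the load end (+60 mm)
- spare_b: SPARE breaker lying on its back, toggle up, striped end roughly to the robot; make, axes, origin as spare_a. Grey body 120 (x) x 50 (y) x 44 mm (z); black cover over the middle 62 mm of the length (x -31 to 31, full width) rises to z = 68 mm, blue toggle 12 mm wide on it to 86 mm. The terminal shoulders beyond the cover stop at z = 44 mm
- fitted_a: breaker already fitted in one of the ways. Same make and axes as spare_a.
- fitted_b: the other breaker already fitted in a way. Same make and axes.
- blank: light-grey plain blanking block fitted in a way that is out of use: 120 x 50 x 44 mm high, origin in the centre of its underside, axes as the breakers'
- base: light-grey 5-way busbar base fixed on a 180 x 330 mm plate. Pockets (ways) 123 mm long (x), 53 wide, along y at 56 mm pitch, flat floor 15 mm above the bench; above the floor: barriers between ways 38 mm (3 thick), steel end plates 72, end stops in x 18. No click: a breaker just rests on the floor. Origin: centre, bench height, z up; blue-marked line side is -x (to the robot). 2 ways start empty
- way1 (a point): way 1 (base y -112 mm): centre of its pocket floor, where the origin of a seated breaker (centre of its back) belongs. Axes as the base: x from the line side to the load side
- way2 (a point): way 2 (base y -56 mm): centre of its pocket floor, where the origin of a seated breaker (centre of its back) belongs. Axes as the base: x from the line side to the load side
- way3 (a point): way 3 (base y 0 mm): centre of its pocket floor, where the origin of a seated breaker (centre of its back) belongs. Axes as the base: x from the line side to the load side
- way4 (a point): way 4 (base y 56 mm): centre of its pocket floor, where the origin of a seated breaker (centre of its back) belongs. Axes as the base: x from the line side to the load side
- way5 (a point): way 5 (base y 112 mm): centre of its pocket floor, where the origin of a seated breaker (centre of its back) belongs. Axes as the base: x from the line side to the load side
- spare_a_line (a point): spare_a: middle of the blue-striped line end's edge on the back face (x = -60 mm, y = 0, z = 0 in its frame); belongs on the line side (base -x)
- spare_b_line (a point): spare_b: middle of the blue-striped line end's edge on the back face (x = -60 mm, y = 0, z = 0 in its frame); belongs on the line side (base -x)
- bottle: small red bottle with white cap, 38 mm diameter, 105 mm tall, a bystander; origin in the centre of its underside
- tape_measure: grey and blue tape measure, about 80 x 36 x 50 mm, a bystander; origin in the centre of its underside
- screwdriver: green-handled screwdriver, 190 mm long, lying down, a bystander; origin in the centre of its underside, lying along its x
- wrench: steel wrench, 160 mm long, lying flat, a bystander; origin in the centre of its underside, lying along its x
- organiser: closed cream plastic parts box, 85 x 150 x 32 mm; the bench between it, the wrench and the spares is clear, a bystander; origin in the centre of its underside
- carton: closed white and blue carton, 90 x 150 x 85 mm, a bystander; origin in the centre of its underside
- orange_cap: orange plastic cap, 72 mm diameter, 16 mm high, a bystander; origin in the centre of its underside
Not all that is in view belongs to the job. What is shaped like the spare_a but pink is not meant.

How it is judged:
On the way:
1. the spare that stood on end lies on its back on the bench, let go (angle between spare_a's own z axis and vertical below 0.1 rad and height (world z) of spare_a below 0.008 m and contact force between spare_a and the fingers below 0.1 N and linear speed of spare_a below 0.05 m/s), for 0.1 s.
At the end, for the whole second after the job is handed in: Each spare lies in a way that was empty: centre of its back within 6 mm of that way's floor centre, level within 3.4 degrees, striped end on the line side, at rest, released. Fitted breakers and blanking block within 10 mm, bystanders within 30 mm of where they started (((distance between spare_a and way1 below 0.006 m and angle between spare_a's own z axis and vertical below 0.06 rad and x of spare_a_line in the frame of way1 below -0.05 m) or (distance between spare_a and way2 below 0.006 m and angle between spare_a's own z axis and vertical below 0.06 rad and x of spare_a_line in the frame of way2 below -0.05 m) or (distance between spare_a and way3 below 0.006 m and angle between spare_a's own z axis and vertical below 0.06 rad and x of spare_a_line in the frame of way3 below -0.05 m) or (distance between spare_a and way4 below 0.006 m and angle between spare_a's own z axis and vertical below 0.06 rad and x of spare_a_line in the frame of way4 below -0.05 m) or (distance between spare_a and way5 below 0.006 m and angle between spare_a's own z axis and vertical below 0.06 rad and x of spare_a_line in the frame of way5 below -0.05 m)) and ((distance between spare_b and way1 below 0.006 m and angle between spare_b's own z axis and vertical below 0.06 rad and x of spare_b_line in the frame of way1 below -0.05 m) or (distance between spare_b and way2 below 0.006 m and angle between spare_b's own z axis and vertical below 0.06 rad and x of spare_b_line in the frame of way2 below -0.05 m) or (distance between spare_b and way3 below 0.006 m and angle between spare_b's own z axis and vertical below 0.06 rad and x of spare_b_line in the frame of way3 below -0.05 m) or (distance between spare_b and way4 below 0.006 m and angle between spare_b's own z axis and vertical below 0.06 rad and x of spare_b_line in the frame of way4 below -0.05 m) or (distance between spare_b and way5 below 0.006 m and angle between spare_b's own z axis and vertical below 0.06 rad and x of spare_b_line in the frame of way5 below -0.05 m)) and linear speed of each of spare_a, spare_b below 0.02 m/s and contact force between each of spare_a, spare_b and the fingers below 0.1 N and distance of each of fitted_a, fitted_b, blank from where it was at the start of the episode below 0.01 m and distance of each of bottle, tape_measure, screwdriver, wrench, organiser, carton, orange_cap from where it was at the start of the episode below 0.03 m); the robot touches nothing.
It fails at once if a spare is dropped or topples (it moves faster than 0.6 m/s while the fingers do not touch it) ((linear speed of spare_a above 0.6 m/s and contact force between spare_a and the fingers below 0.05 N) or (linear speed of spare_b above 0.6 m/s and contact force between spare_b and the fingers below 0.05 N)).
It fails at once if a fitted breaker or the blanking block is moved by more than 10 mm (distance of any of fitted_a, fitted_b, blank from where it was at the start of the episode above 0.01 m).
It fails at once if another thing on the bench is moved by more than 30 mm (distance of any of bottle, tape_measure, screwdriver, wrench, organiser, carton, orange_cap from where it was at the start of the episode above 0.03 m).
It also fails if it takes over 72 s, if anything falls off the work surface, if the arm or the gripper's body presses on something with over 40 N, if the wrist force passes 120 N, or if a joint passes its speed limit or range.

### The arm

A 7-joint arm with a two-finger parallel gripper is mounted at the origin on the work surface. World frame = base frame: x ahead of the robot, y to its left, z up, the work surface at z = 0. Lengths are in m, angles in rad, forces in N, time in s.
With the tool pointing down it reaches from about 0.425 to 0.875 m from the base axis. Payload 4.7 kg.
Tool frame: the origin (TCP) lies at the very end of the fingers, on their centre line; the grasp point (between the pads) lies 19 mm behind it (grip_point_offset is the distance from the TCP to the grasp point, in m); x points along the fingers, z is the direction in which the jaws open and shut, and the axes are right-handed (so a half turn about x gives the same grasp; the last joint's range is limited). The gripper opens to 87 mm and grips with 3 to 60 N. Pads are 19 mm wide; open, the fingers measure 117 mm over their backs; the gripper's body (75 mm by 190 mm) begins 51 mm behind the grasp point.
Start: joints at [-1.265, 0.321, -0.07, 1.45, 0.023, 1.371, -0.057], TCP at [0.187, 0.623, 0.223] pointing down, gripper open.
Joint ranges: [-2.86, 2.86], [-0.3, 2.09], [-1.38, 1.24], [0.06, 2.45], [-1.56, 4.7], [0.09, 2.05], [-2.69, 2.69]. Speed limits (rad/s): [2.57, 2.57, 3.14, 3.14, 3.14, 3.14, 3.14].

### API

Orientations are given as a rotation vector (axis times angle).
In Python, from bench import get_state, get_image, calibration, close_job, grip_point_offset gives the robot as it stands.
- The arm moves only by the tool play_rows, never from a script. Its argument "targets" is a list of rows, each an object with "claw": the closure, from 0 (fully open) to 1 (shut); "linear": the shift along the tool's x, y, z as a fraction of full scale, a list of three; "rotation": the turn, a rotation vector about the tool's x, y, z as a fraction of full scale, a list of three. In form: [{"claw": claw, "linear": [x, y, z], "rotation": [wx, wy, wz]}, ...]. A call has 1 to 10 rows; each row shifts and turns the pose as measured when the row begins, along the tool's axes as they then stand; what a row does not reach is not made up. Full scale, the value 1, is 2.5 cm for a shift and 90 degrees for a turn. A row lasts 1/12 s, in which the tool goes at most 41.7 mm and 7.16 degrees, less where a joint would pass 70% of its speed; a pose out of reach is approached as far as the arm can. A call with a number of a shift or a turn outside -1 to 1 is refused whole. A call with a gripper value outside its range is refused whole. The fingers move at their own pace and stop on an object; "newtons" is the grip in N (left out, the last holds). Time passes only in rows, so rows that do not move let the fingers close. It gives the time, the measured TCP pose, the force and the opening at its end, in the units of the state.
- get_state(): the state, without advancing time (a new reading comes with each control period).
- get_image(name): name is "side" or "top" or "wrist"; returns the picture (384x512x3 uint8, blue, green, red); there is no depth.
- calibration(name): a dict with "fx", "fy", "cx", "cy" (pixels), "dist_coeffs" ([k1, k2, p1, p2, k3] as OpenCV has them; the pictures are not rectified), "rvec" (rotation vector, rad) and "tvec" (3), from world to camera coordinates, as OpenCV has them; the wrist camera has in their place "hand_eye" (4x4, takes a point from camera to tool coordinates, whose origin is the TCP and whose axes are the tool frame's). Camera axes: x right, y down, z forward; pixel columns grow to the right and rows downward; lengths in m; the calibration is good to about 2 mm. A picture is of the moment at which its call begins: read the wrist's pose just before it. calibration takes no time and is no camera call.
- close_job(): hands the job in, once; it reports no verdict.
The state is a dict: "time": time; "joint_positions": joint angles; "qd": joint speeds; "joint_torque": joint torques, N m; "position": TCP position; "tool_rot": TCP orientation; "ft_force": force on the tool from outside, world axes, zero at the start; "torque": the same for the moment, N m; "grip_width": opening from 0.0 (shut) to 1.0 (fully open).
Only numpy, scipy, OpenCV 4.12 (cv2) and the standard library are available. Lean on these libraries where they do the work, as an engineer would, in place of code of your own. Each camera call takes 0.05 s, during which the arm holds its last target. There are 200 camera calls.

## Working session

There is one attempt and no reset: what is moved stays moved. The work goes in short steps, Python scripts to look and compute and a tool call to move; the robot and the scene stay as the last step left them, time stands still between calls to the robot, and variables do not carry over. Pictures are saved under pics/ and viewed, about 8 in all and at most 12, crops included, and the job is handed in when it is done.

Besides the shell and the picture viewer there is one more tool, called after ">>>" as name(argument=value, ...) on one line, values as JSON. play_rows: Moves the arm, as the interface text tells. Shift numbers are shares of 2.5 cm and turn numbers shares of 90 degrees, none past 1 either way. Its arguments: {"type":"object","properties":{"targets":{"type":"array"},"newtons":{"type":"number"}},"required":["targets"]}

```bash
ls; mkdir -p pics
python3 - <<'E'
from bench import *
import cv2
s=get_state(); print(s)
for n in("top","side","wrist"):
    im=get_image(n); cv2.imwrite(f"pics/{n}0.png",im); print(n,calibration(n))
a=cv2.imread("pics/top0.png");cv2.imwrite("pics/top0b.png",cv2.resize(a,(800,600),interpolation=cv2.INTER_CUBIC))
a=cv2.imread("pics/side0.png");cv2.imwrite("pics/side0b.png",cv2.resize(a,(800,600),interpolation=cv2.INTER_CUBIC))
E
```

```text
pics
{'time': 0.0, 'joint_positions': array([-1.26489524,  0.3218372 , -0.07006653,  1.45169691,  0.02259974,
        1.37080187, -0.05689217]), 'qd': array([-0.00065584, -0.00134906,  0.00071328, -0.00165365, -0.00042738,
        0.00141729, -0.00085072]), 'joint_torque': array([-3.68707042e-04, -4.91285634e+01, -4.04180121e-01, -3.12533498e+01,
       -6.39615557e-02,  4.36364359e-02,  1.71364682e-04]), 'position': array([0.18688653, 0.62196181, 0.22144116]), 'tool_rot': array([-0.99287925,  1.33476338,  0.99080105]), 'ft_force': array([-0.64340124, -0.15383393,  0.59296514]), 'torque': array([ 0.04467273, -0.00230418, -0.02452737]), 'grip_width': 0.9958327703267629}
top {'fx': 452.64492366247003, 'fy': 452.64492366247003, 'cx': 254.3971348157901, 'cy': 192.26314923677563, 'dist_coeffs': array([-0.0737121,  0.       ,  0.       ,  0.       ,  0.       ]), 'rvec': array([ 2.10891081, -2.14282628,  0.19480791]), 'tvec': array([0.04844797, 0.57622273, 1.36829286])}
side {'fx': 456.69460137082905, 'fy': 456.69460137082905, 'cx': 257.40660739983684, 'cy': 193.86587162079164, 'dist_coeffs': array([0.05354729, 0.        , 0.        , 0.        , 0.        ]), 'rvec': array([ 2.20865621, -0.70271897,  0.33830569]), 'tvec': array([-0.44291169,  0.30050944,  1.11340046])}
wrist {'fx': 316.1733656255287, 'fy': 316.1733656255287, 'cx': 255.60301164971398, 'cy': 188.92815863098875, 'dist_coeffs': array([0.00187991, 0.        , 0.        , 0.        , 0.        ]), 'hand_eye': array([[ 4.33899191e-04, -2.96914886e-01,  9.54903850e-01,
        -1.61486861e-01],
       [-3.86036647e-04, -9.54903918e-01, -2.96914732e-01,
         8.17457613e-02],
       [ 9.99999831e-01, -2.39796818e-04, -5.28952065e-04,
         3.39903366e-05],
       [ 0.00000000e+00,  0.00000000e+00,  0.00000000e+00,
         1.00000000e+00]])}
```

View pics/top0b.png

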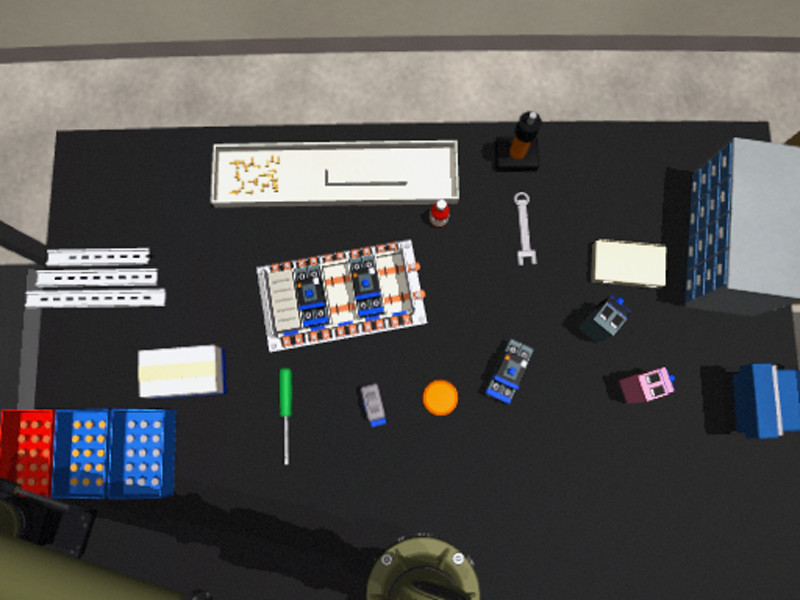

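View pics/side0b.png

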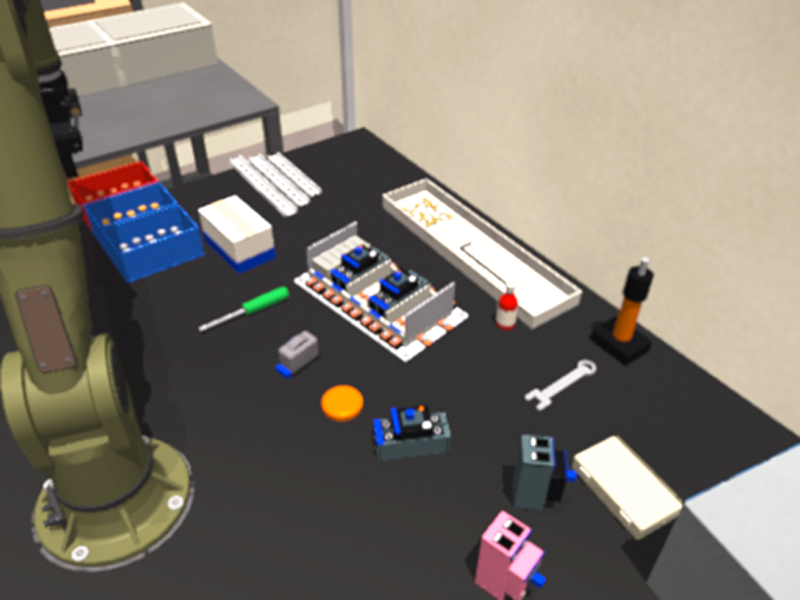

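Two pictures viewed so far.
- **Top view, 800x600:** the base is at (340,295), with the blank at (283,300), fitted breakers at (310,290) and (367,285), and empty ways at about (338,290) and (397,280). spare_b lies at (510,370) with its blue end toward the robot.
- **Candidates for spare_a:** grey standing breaker at (605,318), pink decoy at (650,385), spare_b lying at (510,370). I choose the grey one at (605,318).

```bash
cat > h.py <<'E'
import numpy as np, cv2
from scipy.spatial.transform import Rotation as R
from bench import *
np.set_printoptions(precision=4,suppress=True)
def tool(s=None):
    s=s or get_state(); T=np.eye(4); T[:3,:3]=R.from_rotvec(s['tool_rot']).as_matrix(); T[:3,3]=s['position']; return T
def cam(n,T=None):
    c=calibration(n); K=np.array([[c['fx'],0,c['cx']],[0,c['fy'],c['cy']],[0,0,1]]); D=np.array(c['dist_coeffs'])
    if n=='wrist': W=(tool() if T is None else T)@c['hand_eye']
    else:
        W=np.eye(4); Rm=cv2.Rodrigues(c['rvec'])[0]; W[:3,:3]=Rm.T; W[:3,3]=-Rm.T@c['tvec']
    return K,D,W
def ray(px,C):
    K,D,W=C; u=cv2.undistortPoints(np.float64(px).reshape(-1,1,2),K,D)[:,0]
    d=np.c_[u,np.ones(len(u))]@W[:3,:3].T; return W[:3,3],d/np.linalg.norm(d,axis=1,keepdims=True)
def onz(px,z,C):
    o,d=ray(px,C); return o+d*((z-o[2])/d[:,2])[:,None]
def proj(P,C):
    K,D,W=C; I=np.linalg.inv(W); return cv2.projectPoints(np.float64(P).reshape(-1,1,3),cv2.Rodrigues(I[:3,:3])[0],I[:3,3],K,D)[0][:,0]
def tri(p1,C1,p2,C2):
    o1,d1=ray([p1],C1);o2,d2=ray([p2],C2);d1,d2=d1[0],d2[0]
    s=np.linalg.lstsq(np.c_[d1,-d2],o2-o1,rcond=None)[0];a,b=o1+s[0]*d1,o2+s[1]*d2;return (a+b)/2,np.linalg.norm(a-b)
def shot(name):
    T=tool(); im=get_image('wrist'); cv2.imwrite(f'pics/{name}.png',im); np.save(f'pics/{name}.npy',T); return im,T
E
python3 - <<'E'
from h import *
C=cam('top'); k=.64
print(tool())
print('a top',onz([[605*k,318*k]],.12,C))
print('b',onz([[510*k,370*k]],.05,C),'blue end',onz([[500*k,392*k],[521*k,350*k]],.044,C))
print('base corners',onz(np.array([[258,267],[410,241],[426,323],[270,351]])*k,.0,C))
print('organiser wrench bottle cap pink',onz(np.array([[628,262],[524,230],[440,212],[440,397],[650,385]])*k,.03,C))
im=cv2.imread('pics/top0.png')
print(proj([[0.5,0,0],[.5,.1,0]],C))
a=cv2.resize(im[170:275,300:430],None,fx=5,fy=5,interpolation=cv2.INTER_CUBIC); cv2.imwrite('pics/c1.png',a)
E
```

```text
[[-0.0003 -0.9577  0.2876  0.1869]
 [-0.0014  0.2876  0.9577  0.6221]
 [-1.     -0.0001 -0.0015  0.2217]
 [ 0.      0.      0.      1.    ]]
a top [[ 0.5239 -0.3575  0.12  ]]
b [[ 0.4336 -0.1815  0.05  ]] blue end [[ 0.3909 -0.1607  0.044 ]
 [ 0.4737 -0.2062  0.044 ]]
base corners [[ 0.6631  0.3324  0.    ]
 [ 0.7142  0.0106  0.    ]
 [ 0.5381 -0.0192  0.    ]
 [ 0.4847  0.304   0.    ]]
organiser wrench bottle cap pink [[ 0.6546 -0.4412  0.03  ]
 [ 0.7262 -0.2271  0.03  ]
 [ 0.7678 -0.0527  0.03  ]
 [ 0.3839 -0.0425  0.03  ]
 [ 0.3994 -0.4675  0.03  ]]
[[266.9659 218.4976]
 [235.9547 218.9887]]
```

View pics/c1.png

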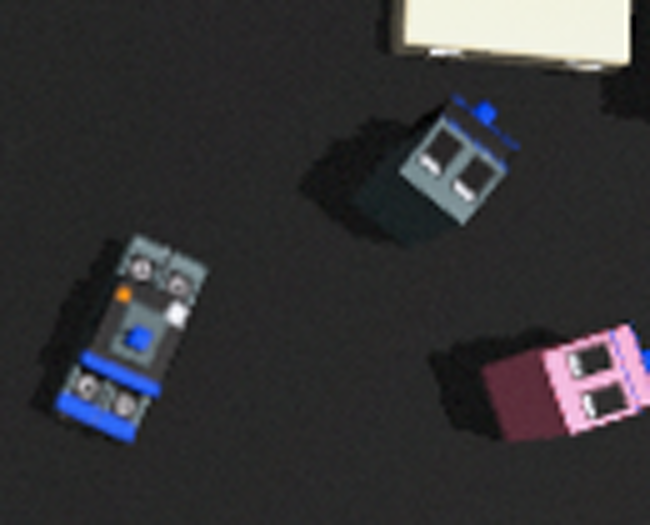

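The crop (picture 3) confirms the grey spare_a. Its end face has corners at (400,170), (462,225), (508,168) and (447,117), with the toggle at (485,112). spare_b and the pink decoy are clearly separate from it.

Run:
```python
from h import *
C=cam('top')
P=onz(np.array([[400,170],[462,225],[508,168],[447,117]])/5+[300,170]-.4*0,.12,C)
print(P); e=P-np.roll(P,1,0); print(np.linalg.norm(e,axis=1))
c=P.mean(0); d=(P[2]+P[3]-P[0]-P[1]); print(c,np.degrees(np.arctan2(d[1],d[0])))
w=P[1]-P[0]; print('edge dir deg+90',np.degrees(np.arctan2(w[1],w[0]))+90)
# spare_b shoulders z=.044: outer corners
Q=onz(np.array([[57,400],[132,440],[208,268],[135,235]])/5+[300,170],.044,C); print(Q,np.linalg.norm(Q-np.roll(Q,1,0),axis=1))
a=Q[2]+Q[3]-Q[0]-Q[1]; print(Q.mean(0),np.degrees(np.arctan2(a[1],a[0])))
B=onz(np.array([[258,267],[410,241],[426,323],[270,351]])*.64,.0,C);print(B.mean(0)); 
a=B[0]+B[1]-B[2]-B[3];print(np.degrees(np.arctan2(a[1],a[0])))
```

```text
[[ 0.5228 -0.3356  0.12  ]
 [ 0.489  -0.3709  0.12  ]
 [ 0.5229 -0.4012  0.12  ]
 [ 0.5545 -0.3663  0.12  ]]
[0.0442 0.0488 0.0455 0.0471]
[ 0.5223 -0.3685  0.12  ] -42.94802495029107
edge dir deg+90 -43.80268805010391
[[ 0.3941 -0.1342  0.044 ]
 [ 0.3687 -0.1797  0.044 ]
 [ 0.4745 -0.2319  0.044 ]
 [ 0.4961 -0.187   0.044 ]] [0.1148 0.0521 0.118  0.0499]
[ 0.4333 -0.1832  0.044 ] -26.820766511785433
[0.6    0.1569 0.    ]
9.327256976536761
```

>>> play_rows(targets=[{"claw": 0,"linear": [0,0,0],"rotation": [0.079,0,0]},{"claw": 0,"linear": [0,0,0],"rotation": [0.079,0,0]},{"claw": 0,"linear": [0,0,0],"rotation": [0.079,0,0]},{"claw": 0,"linear": [0,0,0],"rotation": [0.079,0,0]},{"claw": 0,"linear": [0,0,0],"rotation": [0.079,0,0]},{"claw": 0,"linear": [0,0,0],"rotation": [0.079,0,0]},{"claw": 0,"linear": [0,0,0],"rotation": [0.079,0,0]},{"claw": 0,"linear": [0,0,0],"rotation": [0.079,0,0]},{"claw": 0,"linear": [0,0,0],"rotation": [0.079,0,0]},{"claw": 0,"linear": [0,0,0],"rotation": [0.079,0,0]}])

```text
time: 0.98
position: [0.1862, 0.6195, 0.2165]
tool_rot: [-0.027, 1.574, 0.011]
ft_force: [0.1, 0.6, -1.4]
grip_width: 1.002
```

>>> play_rows(targets=[{"claw": 0,"linear": [0,0,0],"rotation": [0.079,0,0]},{"claw": 0,"linear": [0,0,0],"rotation": [0.079,0,0]},{"claw": 0,"linear": [0,0,0],"rotation": [0.079,0,0]},{"claw": 0,"linear": [0,0,0],"rotation": [0.079,0,0]},{"claw": 0,"linear": [0,0,1],"rotation": [0,0,0]},{"claw": 0,"linear": [0,0,1],"rotation": [0,0,0]},{"claw": 0,"linear": [0,0,1],"rotation": [0,0,0]},{"claw": 0,"linear": [0,0,1],"rotation": [0,0,0]},{"claw": 0,"linear": [0,0,1],"rotation": [0,0,0]},{"claw": 0,"linear": [0,0,1],"rotation": [0,0,0]}])

```text
time: 1.82
position: [0.3127, 0.551, 0.211]
tool_rot: [0.351, 1.546, -0.38]
ft_force: [0.8, 0.4, -0.3]
grip_width: 1.003
```

>>> play_rows(targets=[{"claw": 0,"linear": [-0.05,0,1],"rotation": [0,0,0]},{"claw": 0,"linear": [-0.05,0,1],"rotation": [0,0,0]},{"claw": 0,"linear": [-0.05,0,1],"rotation": [0,0,0]},{"claw": 0,"linear": [-0.05,-0.5,1],"rotation": [0,0,0]},{"claw": 0,"linear": [-0.05,-1,1],"rotation": [0,0,0]},{"claw": 0,"linear": [-0.05,-1,1],"rotation": [0,0,0]},{"claw": 0,"linear": [-0.05,-1,1],"rotation": [0,0,0]},{"claw": 0,"linear": [-0.05,-1,1],"rotation": [0,0,0]},{"claw": 0,"linear": [-0.05,-1,1],"rotation": [0,0,0]},{"claw": 0,"linear": [-0.05,-1,1],"rotation": [0,0,0]}])

```text
time: 2.65
position: [0.4695, 0.2842, 0.2211]
tool_rot: [0.343, 1.549, -0.381]
ft_force: [0.9, -0.4, -0.8]
grip_width: 1.002
```

>>> play_rows(targets=[{"claw": 0,"linear": [-0.05,-1,0.7],"rotation": [0,0,0]},{"claw": 0,"linear": [-0.05,-1,0.7],"rotation": [0,0,0]},{"claw": 0,"linear": [-0.05,-1,0.7],"rotation": [0,0,0]},{"claw": 0,"linear": [-0.05,-1,0.7],"rotation": [0,0,0]},{"claw": 0,"linear": [-0.05,-1,0.7],"rotation": [0,0,0]},{"claw": 0,"linear": [-0.05,-1,0.7],"rotation": [0,0,0]},{"claw": 0,"linear": [-0.05,-1,0.7],"rotation": [0,0,0]},{"claw": 0,"linear": [-0.05,-1,0.7],"rotation": [0,0,0]},{"claw": 0,"linear": [-0.05,-1,0.7],"rotation": [0,0,0]},{"claw": 0,"linear": [-0.05,-1,0.7],"rotation": [0,0,0]}])

```text
time: 3.48
position: [0.514, -0.0357, 0.2388]
tool_rot: [0.346, 1.551, -0.382]
ft_force: [0.9, 1.1, 0.3]
grip_width: 0.999
```

```bash
cat > go.py <<'E'
# go.py x y z yaw(of tool z, deg): remaining shift in tool axes as full-scale fractions, tool x vertical
import sys; from h import *
x,y,z,yaw=map(float,sys.argv[1:5]); T=tool(); s=get_state()
c,n=np.cos(np.radians(yaw)),np.sin(np.radians(yaw))
G=np.array([[0,-n,c],[0,c,n],[-1,0,0]])
rv=R.from_matrix(T[:3,:3].T@G).as_rotvec(degrees=True)
d=np.array([x,y,z])-T[:3,3]
print('t',s['time'],'pos',T[:3,3],'yaw',np.degrees(np.arctan2(T[1,2],T[0,2])),'rot left deg',rv,'frac',rv/90)
print('shift/25mm now-axes',T[:3,:3].T@d/.025,' goal-axes',G.T@d/.025)
E
python3 go.py .433 -.183 .22 -26.8
```

```text
t 3.4833 pos [ 0.514  -0.0357  0.2388] yaw -26.57201753669187 rot left deg [ 0.2315 -0.2823  1.4292] frac [ 0.0026 -0.0031  0.0159]
shift/25mm now-axes [ 0.9188 -6.6998 -0.2598]  goal-axes [ 0.7502 -6.7217 -0.2368]
```

>>> play_rows(targets=[{"claw": 0,"linear": [0,-0.95,0],"rotation": [0,0,0.008]},{"claw": 0,"linear": [0,-0.95,0],"rotation": [0,0,0.008]},{"claw": 0,"linear": [0,-0.95,0],"rotation": [0,0,0]},{"claw": 0,"linear": [0,-0.95,0],"rotation": [0,0,0]},{"claw": 0,"linear": [0,-0.95,0],"rotation": [0,0,0]},{"claw": 0,"linear": [0,-0.95,0],"rotation": [0,0,0]},{"claw": 0,"linear": [0,-0.95,-0.2],"rotation": [0,0,0]},{"claw": 0,"linear": [0,0,0],"rotation": [0,0,0]}])

```text
time: 4.15
position: [0.4286, -0.198, 0.2389]
tool_rot: [0.374, 1.542, -0.375]
ft_force: [-0.4, -0.3, -0.2]
grip_width: 1.001
```

```bash
python3 go.py .433 -.183 .22 -26.8
python3 - <<'E'
from h import *
im,T=shot('w1'); cv2.imwrite('pics/w1b.png',cv2.resize(im,(800,600),interpolation=cv2.INTER_CUBIC))
E
```

```text
t 4.15 pos [ 0.4286 -0.198   0.2389] yaw -27.35577564583979 rot left deg [-0.5556 -0.2186  0.0711] frac [-0.0062 -0.0024  0.0008]
shift/25mm now-axes [ 0.7541  0.6173 -0.1158]  goal-axes [ 0.7544  0.6175 -0.1127]
```

View pics/w1b.png

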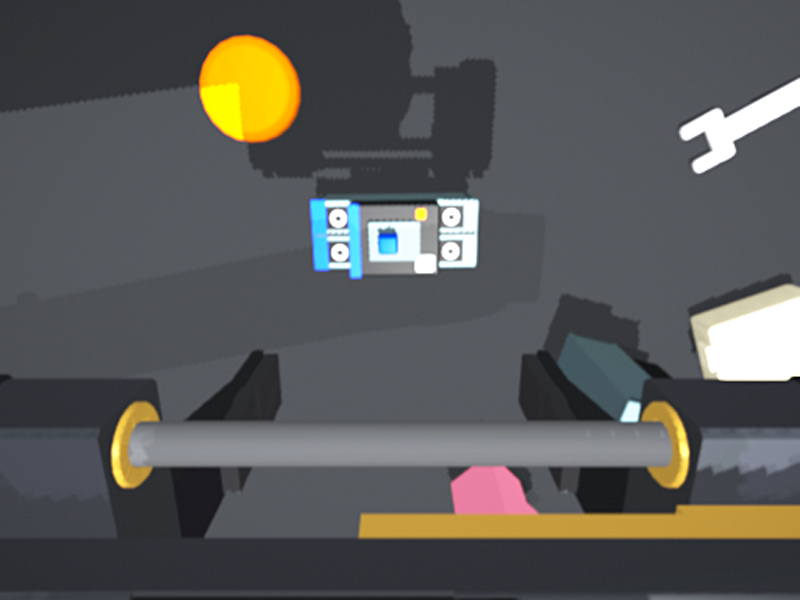

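Picture 4 (wrist): spare_b has shoulder corners at about (310,200), (316,270), (476,266) and (478,200). The orange cap is at (250,88).

Run:
```python
from h import *
im=cv2.imread('pics/w1.png');T=np.load('pics/w1.npy');C=cam('wrist',T)
Q=onz(np.array([[310,200],[316,270],[476,266],[478,200]])*.64,.044,C); print(Q,np.linalg.norm(Q-np.roll(Q,1,0),axis=1))
a=Q[2]+Q[3]-Q[0]-Q[1]; print(Q.mean(0),np.degrees(np.arctan2(a[1],a[0])))
# cover at z=.068: blue stripe on cover & right edge
h=cv2.cvtColor(im,cv2.COLOR_BGR2HSV); m=cv2.inRange(h,(100,150,80),(125,255,255))
for c in cv2.findContours(m,0,2)[0]:
    if cv2.contourArea(c)>20: r=cv2.minAreaRect(c); b=cv2.boxPoints(r); print(np.array(r[0]),r[1],r[2]); print(onz(b,.044,C)[:,:2].tolist())
```

```text
[[ 0.3908 -0.1313  0.044 ]
 [ 0.3686 -0.1778  0.044 ]
 [ 0.4756 -0.2296  0.044 ]
 [ 0.4971 -0.1863  0.044 ]] [0.1197 0.0515 0.1189 0.0483]
[ 0.433  -0.1813  0.044 ] -26.61387414259867
[247.5 155. ] (12.0, 11.0) 90.0
[[0.42282066392394146, -0.1744107352641457], [0.4339161150776443, -0.1801494674607225], [0.4274990092457963, -0.19246703139098637], [0.4162750900322983, -0.18666334395455408]]
[203.7013 150.0199] (46.56330108642578, 9.645255088806152) 86.18592071533203
[[0.3902394610333778, -0.12992698715545262], [0.4001073970250059, -0.1342388556182814], [0.37663798496342193, -0.18207916318239814], [0.3663081486008553, -0.17760571129126201]]
```

>>> play_rows(targets=[{"claw": 0,"linear": [0.5,0.67,-0.14],"rotation": [-0.0095,0,0]},{"claw": 0,"linear": [1,0,0],"rotation": [0,0,0]},{"claw": 0,"linear": [1,0,0],"rotation": [0,0,0]},{"claw": 0,"linear": [1,0,0],"rotation": [0,0,0]},{"claw": 0,"linear": [1,0,0],"rotation": [0,0,0]},{"claw": 0,"linear": [1,0,0],"rotation": [0,0,0]},{"claw": 0,"linear": [0.8,0,0],"rotation": [0,0,0]},{"claw": 0,"linear": [0.4,0,0],"rotation": [0,0,0]},{"claw": 0,"linear": [0,0,0],"rotation": [0,0,0]}])

```text
time: 4.95
position: [0.4402, -0.1703, 0.0655]
tool_rot: [0.36, 1.538, -0.349]
ft_force: [0.5, 1.2, -0.0]
grip_width: 1.0
```

```bash
python3 go.py .433 -.1815 .047 -26.5
```

```text
t 4.95 pos [ 0.4402 -0.1703  0.0655] yaw -25.881546260795066 rot left deg [ 0.6188  0.0948 -0.4307] frac [ 0.0069  0.0011 -0.0048]
shift/25mm now-axes [ 0.7367 -0.533  -0.0635]  goal-axes [ 0.7408 -0.5281 -0.0566]
```

>>> play_rows(targets=[{"claw": 0,"linear": [0,-0.4,-0.05],"rotation": [0.006,0,-0.004]},{"claw": 0,"linear": [0,0,0],"rotation": [0,0,0]},{"claw": 0,"linear": [0,0,0],"rotation": [0,0,0]}])

```text
time: 5.2
position: [0.4356, -0.179, 0.0668]
tool_rot: [0.361, 1.538, -0.361]
ft_force: [0.2, -0.0, 1.1]
grip_width: 1.004
```

```bash
python3 go.py .433 -.1815 .047 -26.5
```

```text
t 5.2 pos [ 0.4356 -0.179   0.0668] yaw -26.37156023329452 rot left deg [ 0.1285  0.1504 -0.0198] frac [ 0.0014  0.0017 -0.0002]
shift/25mm now-axes [ 0.7927 -0.1371 -0.0497]  goal-axes [ 0.7929 -0.1369 -0.0473]
```

>>> play_rows(targets=[{"claw": 0,"linear": [0.4,-0.13,-0.05],"rotation": [0,0,0]},{"claw": 0,"linear": [0.33,0,0],"rotation": [0,0,0]},{"claw": 0,"linear": [0,0,0],"rotation": [0,0,0]},{"claw": 0,"linear": [0,0,0],"rotation": [0,0,0]}])

```text
time: 5.53
position: [0.4355, -0.1822, 0.0497]
tool_rot: [0.362, 1.531, -0.359]
ft_force: [0.1, -1.0, 0.4]
grip_width: 1.004
```

```bash
python3 go.py .433 -.1815 .047 -26.5
python3 - <<'E'
from h import *
im,T=shot('w2'); cv2.imwrite('pics/w2b.png',cv2.resize(im,(800,600),interpolation=cv2.INTER_CUBIC))
C=cam('wrist',T);print(T[:3,3])
h=cv2.cvtColor(im,cv2.COLOR_BGR2HSV); m=cv2.inRange(h,(100,150,80),(125,255,255))
for c in cv2.findContours(m,0,2)[0]:
    if cv2.contourArea(c)>20: r=cv2.minAreaRect(c); b=cv2.boxPoints(r); print(np.array(r[0])/.64,r[1],r[2],(b/.64).tolist())
E
```

```text
t 5.5333 pos [ 0.4355 -0.1822  0.0497] yaw -26.398326674480927 rot left deg [ 0.1027  0.4882 -0.2403] frac [ 0.0011  0.0054 -0.0027]
shift/25mm now-axes [ 0.1081 -0.0212 -0.1023]  goal-axes [ 0.1091 -0.021  -0.1014]
[ 0.4355 -0.1822  0.0497]
[309.375 468.75 ] (4.0, 14.0) 90.0 [[298.4375, 465.625], [320.3125, 465.625], [320.3125, 471.875], [298.4375, 471.875]]
[375.7812 406.25  ] (18.0, 27.0) 90.0 [[354.6875, 392.1875], [396.875, 392.1875], [396.875, 420.3125], [354.6875, 420.3125]]
[304.0841 376.5133] (58.74331283569336, 16.081432342529297) 87.0643310546875 [[289.1865234375, 331.32379150390625], [314.2807922363281, 330.0368957519531], [318.9815979003906, 421.702880859375], [293.8873291015625, 422.98974609375]]
[239.9521 341.7079] (47.26426696777344, 19.502727508544922) 84.2894058227539 [[221.11697387695312, 306.4820861816406], [251.4387664794922, 303.4499206542969], [258.78717041015625, 376.9338073730469], [228.4653778076172, 379.9659729003906]]
```

View pics/w2b.png

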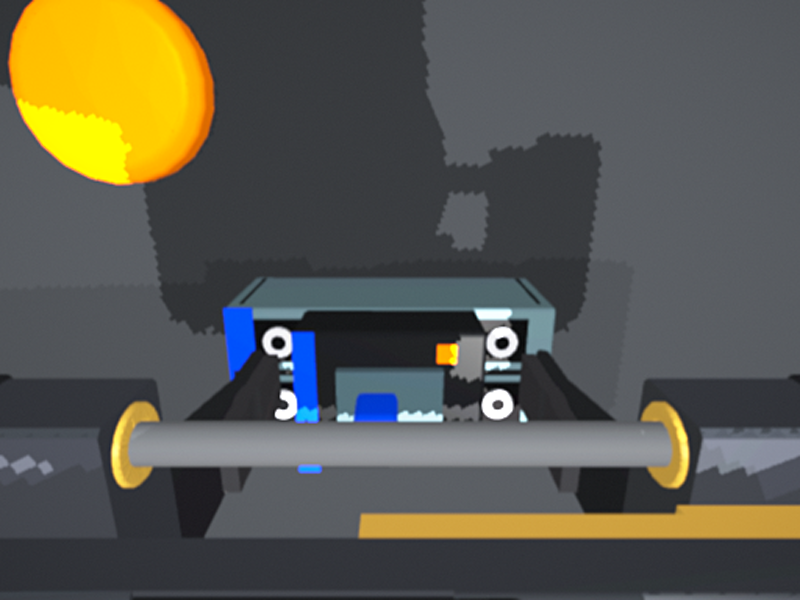

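Picture 5: the fingers straddle the cover, which spans about x 293–510 between fingers at 250 and 545. Closing now.

>>> play_rows(targets=[{"claw": 1,"linear": [0.05,0,-0.05],"rotation": [0,0.004,0]},{"claw": 1,"linear": [0,0,0],"rotation": [0,0,0]},{"claw": 1,"linear": [0,0,0],"rotation": [0,0,0]},{"claw": 1,"linear": [0,0,0],"rotation": [0,0,0]},{"claw": 1,"linear": [0,0,0],"rotation": [0,0,0]},{"claw": 1,"linear": [0,0,0],"rotation": [0,0,0]}], newtons=50)

```text
time: 6.08
position: [0.4329, -0.1806, 0.0484]
tool_rot: [0.365, 1.542, -0.357]
ft_force: [2.4, -1.9, -0.8]
grip_width: 0.709
```

```bash
python3 go.py .433 -.1815 .2 -26.5
cat > held.py <<'E'
# where the held breaker's blue stripes are in tool axes: held.py name tcp_height_above_back
import sys; from h import *
im,T=shot(sys.argv[1]); hgt=float(sys.argv[2]); C=cam('wrist',np.eye(4))
m=cv2.inRange(cv2.cvtColor(im,cv2.COLOR_BGR2HSV),(100,150,80),(125,255,255)); K,D,W=C
def onx(px,zb):   # plane at height zb over the back: tool x = hgt - zb
    o,d=ray(px,C); return o+d*(((hgt-zb)-o[0])/d[:,0])[:,None]
for c in cv2.findContours(m,0,2)[0]:
    if cv2.contourArea(c)<100: continue
    r=cv2.minAreaRect(c); b=cv2.boxPoints(r); print('area',cv2.contourArea(c),'c',r[0],'box at .044',(onx(b,.044)[:,1:]*1000).tolist(),'at .068',(onx(b,.068)[:,1:]*1000).tolist())
E
python3 held.py w3 .049
```

```text
t 6.0833 pos [ 0.4329 -0.1806  0.0484] yaw -26.37696663143919 rot left deg [ 0.1227 -0.1542 -0.2582] frac [ 0.0014 -0.0017 -0.0029]
shift/25mm now-axes [-6.0629 -0.0037  0.0053]  goal-axes [-6.0628 -0.031   0.0216]
area 411.0 c (246.5, 261.0) box at .044 [[-9.43345682061493, -13.266404652852495], [-9.448822213859758, 2.6150012537833214], [-20.140884908689497, 2.6548662687003066], [-20.1240850431795, -13.496261271899506]] at .068 [[3.6972469227647133, -11.369554701891943], [3.684096536829329, 2.2224577862406467], [-5.466645565373324, 2.256576036462112], [-5.452267494366684, -11.566276204694251]]
area 851.5 c (200.6134033203125, 241.49484252929688) box at .044 [[15.762628426731206, -36.3524534548153], [16.203918851874473, -27.11602144877735], [-20.724212118862482, -27.22581718886077], [-21.21811093117404, -37.02810872965875]] at .068 [[25.261175667315463, -31.12762054710819], [25.6388516114165, -23.222671834765322], [-5.9658828981352805, -23.31663990529578], [-6.388583436379658, -31.70587633802073]]
area 1047.0 c (160.58575439453125, 228.63369750976562) box at .044 [[25.261143772549197, -60.07657384773374], [26.47270957653236, -49.17456916488664], [-14.089053897080635, -48.433962267676954], [-15.466984597784714, -60.08239815492834]] at .068 [[33.39042694129322, -51.43177639742708], [34.42733876350493, -42.10135661809111], [-0.2872198162029854, -41.46751234417422], [-1.4665141055029833, -51.436761098189024]]
```

>>> play_rows(targets=[{"claw": 1,"linear": [-0.3,0,0],"rotation": [0,0,0]},{"claw": 1,"linear": [-0.8,0,0],"rotation": [0,0,0]},{"claw": 1,"linear": [-1,0,0],"rotation": [0,0,0]},{"claw": 1,"linear": [-1,0,0],"rotation": [0,0,0]},{"claw": 1,"linear": [-1,0,0],"rotation": [0,0,0]},{"claw": 1,"linear": [-1,0.4,0.1],"rotation": [0,0,0]},{"claw": 1,"linear": [-1,0.8,0.2],"rotation": [0,0,0]},{"claw": 1,"linear": [-0.6,0.8,0.2],"rotation": [0,0,0]},{"claw": 1,"linear": [-0.3,0.8,0.2],"rotation": [0,0,0]},{"claw": 1,"linear": [0,0.8,0.2],"rotation": [0,0,0]}])

```text
time: 6.97
position: [0.483, -0.1129, 0.2242]
tool_rot: [0.375, 1.559, -0.371]
ft_force: [-0.2, -0.5, -7.5]
grip_width: 0.704
```

>>> play_rows(targets=[{"claw": 1,"linear": [0,0,0],"rotation": [-0.04,0,0]},{"claw": 1,"linear": [0,0,0],"rotation": [-0.06,0,0]},{"claw": 1,"linear": [0,0,0],"rotation": [-0.07,0,0]},{"claw": 1,"linear": [0,0,0],"rotation": [-0.07,0,0]},{"claw": 1,"linear": [0,0,0],"rotation": [-0.07,0,0]},{"claw": 1,"linear": [0,0,0],"rotation": [-0.05,0,0]},{"claw": 1,"linear": [0,0,0],"rotation": [-0.02,0,0]},{"claw": 1,"linear": [0,0,0],"rotation": [0,0,0]}])

```text
time: 7.63
position: [0.4801, -0.1064, 0.219]
tool_rot: [-0.119, 1.597, 0.132]
ft_force: [-0.6, -0.1, -6.9]
grip_width: 0.705
```

```bash
python3 go.py .618 .0465 .25 9.3
```

```text
t 7.6333 pos [ 0.4801 -0.1064  0.219 ] yaw 9.12717987439445 rot left deg [-0.1816 -1.6712 -0.6048] frac [-0.002  -0.0186 -0.0067]
shift/25mm now-axes [-1.3722  5.1786  6.3773]  goal-axes [-1.2399  5.1445  6.4318]
```

>>> play_rows(targets=[{"claw": 1,"linear": [-0.5,0.5,0.5],"rotation": [0,-0.009,-0.003]},{"claw": 1,"linear": [-0.5,0.9,0.8],"rotation": [0,-0.009,-0.003]},{"claw": 1,"linear": [-0.5,1,0.8],"rotation": [0,0,0]},{"claw": 1,"linear": [-0.3,1,0.8],"rotation": [0,0,0]},{"claw": 1,"linear": [-0.2,1,0.8],"rotation": [0,0,0]},{"claw": 1,"linear": [-0.2,1,0.8],"rotation": [0,0,0]},{"claw": 1,"linear": [-0.2,0.8,0.5],"rotation": [0,0,0]},{"claw": 1,"linear": [0,0.5,0.2],"rotation": [0,0,0]},{"claw": 1,"linear": [0,0.2,0],"rotation": [0,0,0]},{"claw": 1,"linear": [0,0,0],"rotation": [0,0,0]}])

```text
time: 8.47
position: [0.58, 0.0883, 0.2718]
tool_rot: [-0.111, 1.585, 0.108]
ft_force: [-0.0, -0.1, -6.4]
grip_width: 0.709
```

```bash
python3 go.py .600 .157 .27 9.3; python3 held.py w4 .049
python3 - <<'E'
from h import *
im=cv2.imread('pics/w4.png'); cv2.imwrite('pics/w4b.png',cv2.resize(im,(800,600),interpolation=cv2.INTER_CUBIC))
E
```

```text
t 8.4667 pos [0.58   0.0883 0.2718] yaw 7.966876548087236 rot left deg [-1.3328 -0.9687  0.0174] frac [-0.0148 -0.0108  0.0002]
shift/25mm now-axes [0.05   2.6122 1.1763]  goal-axes [0.0711 2.5841 1.2358]
area 700.0 c (200.70689392089844, 241.51724243164062) box at .044 [[15.13314339790503, -35.86253540276449], [15.622922077714637, -27.988338894011402], [-20.158850312199466, -27.702764735002212], [-20.70650573882929, -36.044431660710984]] at .068 [[24.731479550982918, -30.702859103422902], [25.150653342170358, -23.96378094589274], [-5.472936059305058, -23.719374221321594], [-5.941643275254177, -30.858533793215187]]
area 860.5 c (160.27354431152344, 228.8729705810547) box at .044 [[24.667512399567485, -59.45205288103575], [25.560425131824022, -49.492270839928274], [-13.841496966558383, -49.58121888221216], [-14.853196882587905, -60.20442159478291]] at .068 [[32.89140517812614, -50.89178908602852], [33.65559853853334, -42.36777656838597], [-0.06627165898370757, -42.44390215253212], [-0.9321282322240082, -51.5356987928267]]
area 110.0 c (282.5, 159.5) box at .044 [[49.47319253758124, 11
[... 1623 characters left out ...]
40665184759, -8.622502648722131], [88.2157928147066, -8.105678551800786], [87.96622592830498, -15.312650674412453]] at .068 [[105.9950038099392, -13.298719531546421], [106.19172396928558, -7.389660158094263], [87.27877384719709, -6.947339728450907], [87.06518370487304, -13.115378379687467]]
area 332.0 c (258.1308898925781, 48.496883392333984) box at .044 [[112.7335096765897, -0.8019611924268667], [112.80774180174667, 2.713034801749486], [89.14257831766064, 3.455813614557238], [89.06147626967343, -0.22496418301683557]] at .068 [[108.26209703360173, -0.6965023165808245], [108.32562809898424, 2.3117833798490346], [88.07195699073817, 2.947485634384408], [88.00254634807591, -0.20268330422154174]]
```

View pics/w4b.png

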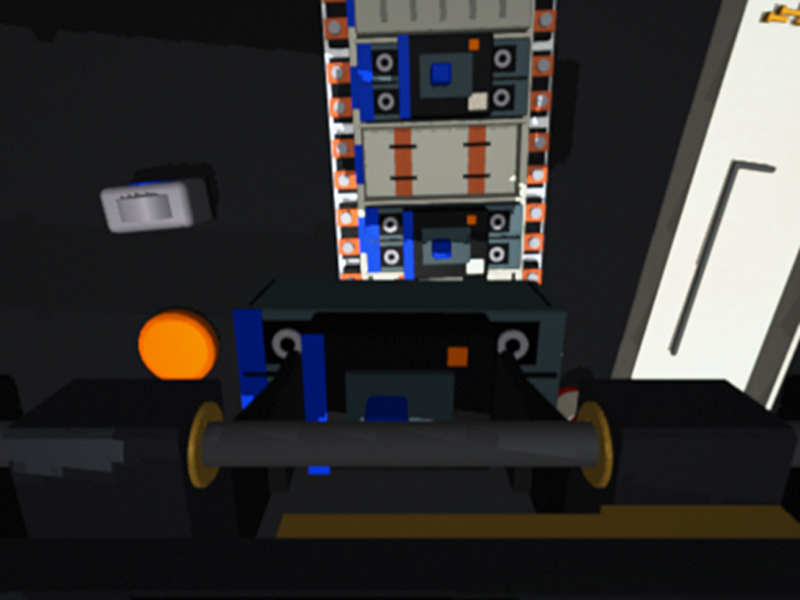

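Picture 6: way 3 is the empty pocket at x 362–523, y 123–198. The fitted breakers are above (y 35–120) and below (y 205–278). The held spare_b has its stripe on the same left (line) side. Zooming in to measure.

Run:
```python
from h import *
im=cv2.imread('pics/w4.png');T=np.load('pics/w4.npy');C=cam('wrist',T)
cv2.imwrite('pics/w4c.png',cv2.resize(im[0:182,205:360],None,fx=4.4,fy=3.29*0+4.4*0+3.29,interpolation=cv2.INTER_CUBIC))
m=cv2.inRange(cv2.cvtColor(im,cv2.COLOR_BGR2HSV),(100,150,80),(125,255,255))
for c in cv2.findContours(m,0,2)[0]:
    r=cv2.minAreaRect(c)
    if cv2.contourArea(c)<100 or r[0][1]>200: continue
    b=cv2.boxPoints(r)
    for z in(.059,.083,.101): print(np.round(r[0]),z,np.round(onz(b,z,C)[:,:2],4).tolist())
```

```text
[282. 160.] 0.059 [[0.6006, 0.1004], [0.6137, 0.1023], [0.6159, 0.089], [0.6028, 0.0871]]
[282. 160.] 0.083 [[0.5988, 0.1049], [0.6109, 0.1066], [0.6131, 0.0942], [0.6008, 0.0924]]
[282. 160.] 0.101 [[0.5973, 0.1082], [0.6089, 0.1099], [0.6109, 0.0981], [0.5992, 0.0964]]
[261. 157.] 0.059 [[0.5723, 0.1191], [0.5808, 0.1208], [0.5914, 0.0679], [0.5826, 0.0661]]
[261. 157.] 0.083 [[0.5722, 0.1224], [0.5802, 0.1239], [0.5901, 0.0744], [0.5818, 0.0728]]
[261. 157.] 0.101 [[0.5722, 0.1248], [0.5797, 0.1263], [0.5891, 0.0793], [0.5813, 0.0778]]
[236. 153.] 0.059 [[0.5395, 0.1165], [0.5551, 0.1198], [0.5645, 0.0717], [0.5483, 0.0682]]
[236. 153.] 0.083 [[0.5416, 0.1199], [0.5561, 0.123], [0.5649, 0.078], [0.5498, 0.0748]]
[236. 153.] 0.101 [[0.5431, 0.1225], [0.5569, 0.1254], [0.5652, 0.0827], [0.5509, 0.0796]]
[282.  46.] 0.059 [[0.5799, 0.2234], [0.5927, 0.2251], [0.5947, 0.2133], [0.5817, 0.2116]]
[282.  46.] 0.083 [[0.5793, 0.2199], [0.5913, 0.2216], [0.5932, 0.2105], [0.5811, 0.2089]]
[282.  46.] 0.101 [[0.5789, 0.2173], [0.5903, 0.2189], [0.5921, 0.2084], [0.5806, 0.2069]]
[231.  53.] 0.059 [[0.5217, 0.227], [0.537, 0.2296], [0.5451, 0.1805], [0.5291, 0.1777]]
[231.  53.] 0.083 [[0.5249, 0.2233], [0.5392, 0.2258], [0.5468, 0.1798], [0.5318, 0.1772]]
[231.  53.] 0.101 [[0.5273, 0.2206], [0.5409, 0.2229], [0.548, 0.1793], [0.5338, 0.1768]]
[258.  48.] 0.059 [[0.5537, 0.2374], [0.5615, 0.2386], [0.5705, 0.1862], [0.5624, 0.1849]]
[258.  48.] 0.083 [[0.5548, 0.233], [0.5621, 0.2342], [0.5706, 0.1851], [0.5629, 0.1839]]
[258.  48.] 0.101 [[0.5557, 0.2298], [0.5626, 0.2309], [0.5706, 0.1843], [0.5634, 0.1832]]
```

View pics/w4c.png

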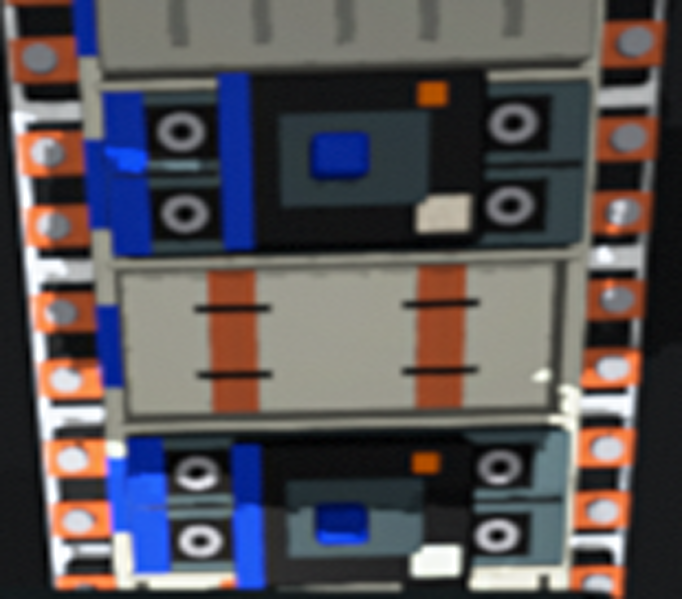

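Picture 7 (crop): barrier centrelines run from (115,262) to (575,247) and from (115,425) to (575,410). The floor edges are at x≈125 and 552.

Run:
```python
from h import *
T=np.load('pics/w4.npy');C=cam('wrist',T)
f=lambda L,z: onz(np.array(L)/[4.4,3.29]+[205,0],z,C)
U=f([[115,262],[575,247],[115,425],[575,410]],.053); print(U[:,:2])
d=U[[1,3]]-U[[0,2]]; print('yaw',np.degrees(np.arctan2(d[:,1],d[:,0])))
n=np.array([-np.sin(np.radians(9.3)),np.cos(np.radians(9.3))]); e=np.array([n[1],-n[0]])
v=(U[:2].mean(0)-U[2:].mean(0))[:2]; print('pitch',v@n,'mid n',U.mean(0)[:2]@n,'ref n',np.array([.5985,.158])@n)
F=f([[126,340],[552,330]],.015)[:,:2]; print('floor len',(F[1]-F[0])@e,'mid e',F.mean(0)@e,'ref e',np.array([.5985,.158])@e)
```

```text
[[0.5359 0.1766]
 [0.6523 0.1977]
 [0.5424 0.1212]
 [0.664  0.1438]]
yaw [10.2642 10.5114]
pitch 0.0554182126907595 mid n 0.06095907678947601 ref n 0.0592033162619139
floor len 0.12317697901951004 mid e 0.6175020734042502 ref e 0.6161665500038053
```

>>> play_rows(targets=[{"claw": 1,"linear": [0,0.5,0.2],"rotation": [-0.01,-0.006,0]},{"claw": 1,"linear": [0,0.8,0.4],"rotation": [-0.009,-0.006,0]},{"claw": 1,"linear": [0,0.7,0.4],"rotation": [0,0,0]},{"claw": 1,"linear": [0,0.4,0.2],"rotation": [0,0,0]},{"claw": 1,"linear": [0.5,0,0],"rotation": [0,0,0]},{"claw": 1,"linear": [0.9,0,0],"rotation": [0,0,0]},{"claw": 1,"linear": [0.9,0,0],"rotation": [0,0,0]},{"claw": 1,"linear": [0.9,0,0],"rotation": [0,0,0]},{"claw": 1,"linear": [0.5,0,0],"rotation": [0,0,0]},{"claw": 1,"linear": [0,0,0],"rotation": [0,0,0]}])

```text
time: 9.35
position: [0.5996, 0.149, 0.1718]
tool_rot: [-0.129, 1.564, 0.127]
ft_force: [-0.9, 0.1, -7.4]
grip_width: 0.71
```

```bash
python3 go.py .599 .1588 .115 9.7
```

```text
t 9.35 pos [0.5996 0.149  0.1718] yaw 9.337319154974038 rot left deg [-0.3628  0.1896  0.1026] frac [-0.004   0.0021  0.0011]
shift/25mm now-axes [2.2722 0.3933 0.0305]  goal-axes [2.2728 0.389  0.0405]
```

>>> play_rows(targets=[{"claw": 1,"linear": [0.3,0.35,0.03],"rotation": [-0.004,0,0]},{"claw": 1,"linear": [0.6,0,0],"rotation": [0,0,0]},{"claw": 1,"linear": [0.6,0,0],"rotation": [0,0,0]},{"claw": 1,"linear": [0.4,0,0],"rotation": [0,0,0]},{"claw": 1,"linear": [0,0,0],"rotation": [0,0,0]},{"claw": 1,"linear": [0,0,0],"rotation": [0,0,0]}])

```text
time: 9.85
position: [0.5995, 0.1593, 0.1227]
tool_rot: [-0.134, 1.561, 0.133]
ft_force: [0.8, -0.5, -6.0]
grip_width: 0.706
```

```bash
python3 go.py .599 .1588 .115 9.7;python3 - <<'E'
from h import *
im,T=shot('w5'); print(T[:3,3])
cv2.imwrite('pics/w5b.png',cv2.resize(im[130:310,130:390],None,fx=3.05,fy=3.05,interpolation=cv2.INTER_CUBIC))
E
```

```text
t 9.85 pos [0.5995 0.1593 0.1227] yaw 9.74183473670463 rot left deg [0.0416 0.321  0.0712] frac [0.0005 0.0036 0.0008]
shift/25mm now-axes [ 0.3089 -0.0153 -0.0252]  goal-axes [ 0.309  -0.0157 -0.0235]
[0.5995 0.1593 0.1227]
```

View pics/w5b.png

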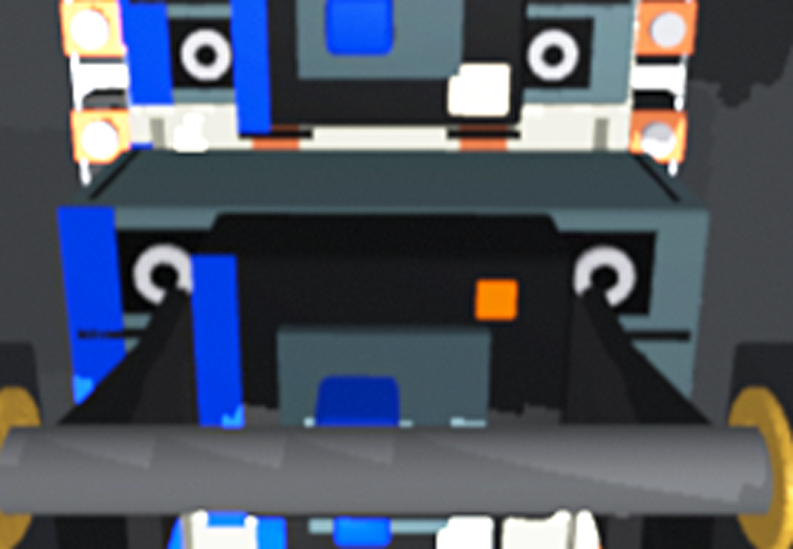

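Picture 8: the held back edge runs (133,150)–(634,150). Ahead of it, the barrier's inner edge is at y≈127, and the fitted breaker's ends are at x≈130 and 634. Computing the clearances.

Run:
```python
from h import *
T=np.load('pics/w5.npy');C=cam('wrist',T)
y=np.radians(9.7); e=np.array([np.cos(y),np.sin(y)]);n=np.array([-e[1],e[0]])
f=lambda L,z: (lambda P: np.c_[P@e,P@n])(onz(np.array(L)/3.05+130,z,C)[:,:2])
print('tcp',T[:2,3]@e,T[:2,3]@n)
print('held bottom far edge',f([[133,150],[634,150]],T[2,3]-.049))
print('held top shoulder ends',f([[58,208],[708,208]],T[2,3]-.005))
print('barrier inner edge',f([[150,127],[600,125]],.053),f([[150,127],[600,125]],.053)-[0,.0265])
print('fitted ends',f([[130,90],[634,90]],.059))
```

```text
tcp 0.6177796998672792 0.055997576736011564
held bottom far edge [[0.5616 0.0794]
 [0.675  0.0792]]
held top shoulder ends [[0.5586 0.0807]
 [0.6772 0.0805]]
barrier inner edge [[0.5608 0.0795]
 [0.6718 0.0799]] [[0.5608 0.053 ]
 [0.6718 0.0534]]
fitted ends [[0.5581 0.09  ]
 [0.6779 0.0899]]
```

Run:
```python
from h import *
y=np.radians(9.7); e=np.array([np.cos(y),np.sin(y)]);n=np.array([-e[1],e[0]])
def f(L,z,k,o,name):
    P=onz(np.array(L)/k+o,z,cam('wrist',np.load(f'pics/{name}.npy')))[:,:2]; return np.c_[P@e,P@n]
k4,o4=np.array([4.4,3.29]),np.array([205,0])
print('w4 slots far',f([[235,308],[440,303]],.015,k4,o4,'w4'),'near',f([[235,375],[440,370]],.015,k4,o4,'w4'))
print('w4 barrier inner edge far',f([[235,268],[440,263]],.053,k4,o4,'w4'),'near barrier inner',f([[235,412],[440,407]],.053,k4,o4,'w4'),'floor lower', f([[235,412]],.015,k4,o4,'w4'))
print('w5 slots far',f([[275,133],[485,132]],.015,3.05,130,'w5'),'edge',f([[275,126],[485,126]],.053,3.05,130,'w5'))
im=cv2.imread('pics/w5.png'); print(im[160:184:1,130+90].tolist()) ; print(im[160:184:1,130+120].tolist())
```

```text
w4 slots far [[0.5883 0.0673]
 [0.6471 0.0673]] near [[0.5876 0.0421]
 [0.6475 0.0423]]
w4 barrier inner edge far [[0.589  0.0808]
 [0.6419 0.0808]] near barrier inner [[0.5876 0.0318]
 [0.6426 0.0319]] floor lower [[0.5872 0.0278]]
w5 slots far [[0.5873 0.0681]
 [0.6478 0.0683]] edge [[0.5915 0.0797]
 [0.6434 0.0796]]
[[30, 32, 33], [29, 33, 31], [29, 32, 32], [28, 31, 30], [26, 33, 33], [27, 31, 33], [27, 30, 32], [27, 31, 31], [28, 30, 32], [27, 28, 26], [28, 34, 47], [35, 52, 95], [27, 43, 82], [16, 19, 29], [16, 21, 31], [38, 60, 121], [68, 112, 215], [78, 129, 240], [79, 110, 194], [77, 81, 104], [75, 70, 51], [74, 69, 50], [77, 73, 54], [76, 72, 55]]
[[39, 37, 35], [38, 36, 35], [37, 35, 33], [37, 35, 33], [37, 36, 33], [36, 34, 35], [34, 32, 34], [37, 32, 34], [34, 30, 30], [29, 27, 25], [43, 44, 42], [123, 133, 133], [210, 226, 226], [237, 245, 246], [235, 243, 244], [235, 243, 243], [236, 244, 244], [237, 246, 246], [193, 209, 207], [113, 117, 108], [73, 68, 53], [71, 68, 51], [75, 71, 54], [76, 71, 54]]
```

>>> play_rows(targets=[{"claw": 1,"linear": [0.3,-0.03,-0.01],"rotation": [0,0.003,0]},{"claw": 1,"linear": [0.2,0,0],"rotation": [0,0,0]},{"claw": 1,"linear": [0.15,0,0],"rotation": [0,0,0]},{"claw": 1,"linear": [0.15,0,0],"rotation": [0,0,0]},{"claw": 1,"linear": [0.15,0,0],"rotation": [0,0,0]}])

```text
time: 10.32
position: [0.6025, 0.1592, 0.1012]
tool_rot: [-0.133, 1.559, 0.134]
ft_force: [0.6, 0.2, -7.2]
grip_width: 0.706
```

```bash
python3 go.py .599 .1584 .064 9.7; python3 -c "
from h import *;s=get_state();print(s['ft_force'],s['torque'])"
```

```text
t 10.3167 pos [0.6025 0.1592 0.1012] yaw 9.74976620366426 rot left deg [ 0.0498  0.4412 -0.0218] frac [ 0.0006  0.0049 -0.0002]
shift/25mm now-axes [ 1.4871 -0.0095 -0.1536]  goal-axes [ 1.4883 -0.0091 -0.1421]
[ 0.6321  0.1719 -7.1752] [-0.0385  0.0742  0.0154]
```

>>> play_rows(targets=[{"claw": 1,"linear": [0,0,-0.14],"rotation": [0,0.004,0]},{"claw": 1,"linear": [0.1,0,0],"rotation": [0,0,0]},{"claw": 1,"linear": [0.1,0,0],"rotation": [0,0,0]},{"claw": 1,"linear": [0.1,0,0],"rotation": [0,0,0]},{"claw": 1,"linear": [0.1,0,0],"rotation": [0,0,0]}])

```text
time: 10.73
position: [0.5986, 0.1584, 0.0899]
tool_rot: [-0.133, 1.566, 0.134]
ft_force: [0.5, 0.3, -6.7]
grip_width: 0.707
```

```bash
python3 go.py .599 .1584 .064 9.7; python3 -c "
from h import *;s=get_state();print(s['ft_force'],s['torque'])"
```

```text
t 10.7333 pos [0.5986 0.1584 0.0899] yaw 9.737853288838489 rot left deg [ 0.0379  0.0257 -0.0157] frac [ 0.0004  0.0003 -0.0002]
shift/25mm now-axes [ 1.0368 -0.0034  0.0171]  goal-axes [ 1.0368 -0.0031  0.0176]
[ 0.471   0.2947 -6.724 ] [-0.0914  0.0301  0.0128]
```

Bottom is now well below the barrier tops with no contact force. Continuing down.

>>> play_rows(targets=[{"claw": 1,"linear": [0.12,0,0.01],"rotation": [0,0,0]},{"claw": 1,"linear": [0.12,0,0],"rotation": [0,0,0]},{"claw": 1,"linear": [0.12,0,-0.01],"rotation": [0,0,0]},{"claw": 1,"linear": [0.12,0,-0.01],"rotation": [0,0,0]}])

```text
time: 11.07
position: [0.5986, 0.1585, 0.0769]
tool_rot: [-0.133, 1.566, 0.134]
ft_force: [-0.5, 0.0, -6.4]
grip_width: 0.706
```

```bash
python3 go.py .599 .1584 .064 9.7; python3 -c "
from h import *;s=get_state();print(s['ft_force'],s['torque'])"
```

```text
t 11.0667 pos [0.5986 0.1585 0.0769] yaw 9.741943413939456 rot left deg [ 0.042   0.0654 -0.0224] frac [ 0.0005  0.0007 -0.0002]
shift/25mm now-axes [ 0.5158 -0.0076  0.0136]  goal-axes [ 0.5158 -0.0074  0.0142]
[-0.4504  0.0158 -6.3804] [-0.0905  0.0566 -0.004 ]
```

>>> play_rows(targets=[{"claw": 1,"linear": [0.12,0,0],"rotation": [0,0,0]},{"claw": 1,"linear": [0.12,0,0],"rotation": [0,0,0]},{"claw": 1,"linear": [0.1,0,0],"rotation": [0,0,0]},{"claw": 1,"linear": [0.08,0,0],"rotation": [0,0,0]},{"claw": 1,"linear": [0.06,0,0],"rotation": [0,0,0]},{"claw": 1,"linear": [0,0,0],"rotation": [0,0,0]}])

```text
time: 11.57
position: [0.5985, 0.1584, 0.0638]
tool_rot: [-0.133, 1.566, 0.134]
ft_force: [-0.3, 0.5, -6.5]
grip_width: 0.71
```

>>> play_rows(targets=[{"claw": 1,"linear": [0.05,0,0],"rotation": [0,0,0]},{"claw": 1,"linear": [0.04,0,0],"rotation": [0,0,0]},{"claw": 1,"linear": [0.03,0,0],"rotation": [0,0,0]}])

```text
time: 11.82
position: [0.5987, 0.1582, 0.0635]
tool_rot: [-0.132, 1.567, 0.135]
ft_force: [-2.6, -0.2, 2.1]
grip_width: 0.71
```

>>> play_rows(targets=[{"claw": 0,"linear": [0,0,0],"rotation": [0,0,0]},{"claw": 0,"linear": [0,0,0],"rotation": [0,0,0]},{"claw": 0,"linear": [0,0,0],"rotation": [0,0,0]},{"claw": 0,"linear": [0,0,0],"rotation": [0,0,0]},{"claw": 0,"linear": [-0.2,0,0],"rotation": [0,0,0]},{"claw": 0,"linear": [-0.7,0,0],"rotation": [0,0,0]},{"claw": 0,"linear": [-1,0,0],"rotation": [0,0,0]},{"claw": 0,"linear": [-1,0,0],"rotation": [0,0,0]},{"claw": 0,"linear": [-1,0,0],"rotation": [0,0,0]},{"claw": 0,"linear": [-1,-0.3,0],"rotation": [0,0,0]}])

```text
time: 12.65
position: [0.6002, 0.1529, 0.1883]
tool_rot: [-0.135, 1.564, 0.136]
ft_force: [0.4, 1.6, -0.3]
grip_width: 1.002
```

>>> play_rows(targets=[{"claw": 0,"linear": [-1,-0.8,0],"rotation": [0,0,0]},{"claw": 0,"linear": [-1,-1,0],"rotation": [0,0,0]},{"claw": 0,"linear": [-1,-1,0],"rotation": [0,0,0]},{"claw": 0,"linear": [-0.5,-1,0],"rotation": [0,0,0]},{"claw": 0,"linear": [0,-1,0],"rotation": [0,0,0]},{"claw": 0,"linear": [0,-1,0],"rotation": [0,0,0]},{"claw": 0,"linear": [0,-0.5,0],"rotation": [0,0,0]},{"claw": 0,"linear": [0,0,0],"rotation": [0,0,0]}])

```text
time: 13.32
position: [0.6331, -0.0087, 0.294]
tool_rot: [-0.135, 1.54, 0.14]
ft_force: [-0.6, -0.3, -0.1]
grip_width: 0.996
```

Run:
```python
from h import *
im,T=shot('w6'); print(T[:3,3]); C=cam('wrist',T)
cv2.imwrite('pics/w6b.png',cv2.resize(im,(800,600),interpolation=cv2.INTER_CUBIC))
y=np.radians(9.5); e=np.array([np.cos(y),np.sin(y)]);n=np.array([-e[1],e[0]])
m=cv2.inRange(cv2.cvtColor(im,cv2.COLOR_BGR2HSV),(100,150,80),(125,255,255))
for c in cv2.findContours(m,0,2)[0]:
    r=cv2.minAreaRect(c)
    if cv2.contourArea(c)<60: continue
    P=onz([r[0]],.083,C)[0,:2]; print(np.round(r[0]),r[1],r[2],'e,n at .083',P@e,P@n)
```

```text
[ 0.6331 -0.0087  0.294 ]
[196. 109.] (22.0, 6.0) 90.0 e,n at .083 0.5602234306262603 -0.05177726396073777
[242.  58.] (12.0, 12.0) 90.0 e,n at .083 0.612707943669663 0.0027114251286539243
[198.  60.] (45.0, 13.0) 90.0 e,n at .083 0.5642181384948143 -0.0004155287179614525
[221.  58.] (50.0, 8.0) 90.0 e,n at .083 0.5898352720331694 0.002430031206299005
[220.  14.] (28.0, 7.0) 90.0 e,n at .083 0.5892425556247265 0.04524601200872723
[196.  16.] (32.0, 13.0) 90.0 e,n at .083 0.564073998963626 0.04298000506413549
```

View pics/w6b.png

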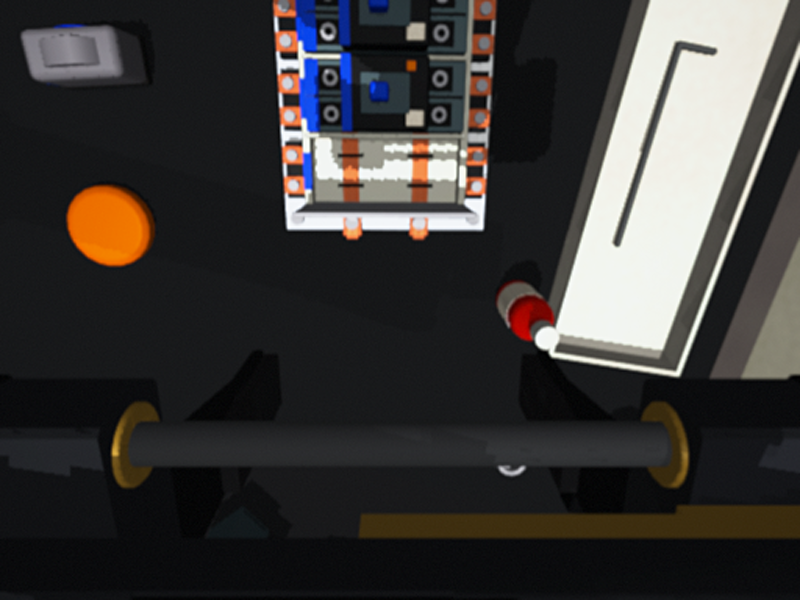

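Picture 9: spare_b sits flush in way 3, stripe on the line side. Way 1 is empty, with floor slots at (351,156), (420,156), (349,185) and (420,185). Now spare_a: turn the tool so its y faces the toggle side.

>>> play_rows(targets=[{"claw": 0,"linear": [0,0,0],"rotation": [0.079,0,0]},{"claw": 0,"linear": [0,0,0],"rotation": [0.079,0,0]},{"claw": 0,"linear": [0,0,0],"rotation": [0.079,0,0]},{"claw": 0,"linear": [0,0,0],"rotation": [0.079,0,0]},{"claw": 0,"linear": [0,0,0],"rotation": [0.079,0,0]},{"claw": 0,"linear": [0,0,0],"rotation": [0.079,0,0]},{"claw": 0,"linear": [0,0,0],"rotation": [0.079,0,0]},{"claw": 0,"linear": [0,0,0],"rotation": [0.079,0,0]},{"claw": 0,"linear": [0,0,0],"rotation": [0.079,0,0]},{"claw": 0,"linear": [0,0,0],"rotation": [0.079,0,0]}])

```text
time: 14.2
position: [0.632, 0.0134, 0.2932]
tool_rot: [0.854, 1.393, -0.811]
ft_force: [0.1, -0.5, -0.1]
grip_width: 1.001
```

```bash
python3 go.py .48 -.33 .25 -133.4
python3 - <<'E'
from h import *
C=cam('wrist',np.load('pics/w6.npy'))
P=onz(np.array([[351,156],[420,156],[349,185],[420,185]])*.64,.015,C);print(P[:,:2],P.mean(0))
print('end plate',onz(np.array([[293,222],[484,220]])*.64,.0,C))
T=cam('top'); print('organiser corners z.03',onz(np.array([[592,283],[592,240],[666,286]])*.64,.0,T)[:,:2],'wrench',onz(np.array([[518,264],[537,264],[520,195]])*.64,0,T)[:,:2])
E
```

```text
t 14.2 pos [0.632  0.0134 0.2932] yaw -61.37117286374962 rot left deg [72.0205 -1.2156 -1.2781] frac [ 0.8002 -0.0135 -0.0142]
shift/25mm now-axes [  1.3506 -11.9637   9.1508]  goal-axes [ 1.7261  5.0204 14.1601]
[[0.5875 0.0548]
 [0.6458 0.0651]
 [0.5894 0.0305]
 [0.6504 0.0412]] [0.6183 0.0479 0.015 ]
end plate [[ 0.5429 -0.0126  0.    ]
 [ 0.716   0.0192  0.    ]]
organiser corners z.03 [[ 0.6174 -0.371 ]
 [ 0.7109 -0.3774]
 [ 0.6085 -0.5292]] wrench [[ 0.6607 -0.2163]
 [ 0.6601 -0.2566]
 [ 0.8131 -0.2281]]
```

>>> play_rows(targets=[{"claw": 0,"linear": [0,0,0],"rotation": [0.079,0,0]},{"claw": 0,"linear": [0,0,0],"rotation": [0.079,0,0]},{"claw": 0,"linear": [0,0,0],"rotation": [0.079,0,0]},{"claw": 0,"linear": [0,0,0],"rotation": [0.079,0,0]},{"claw": 0,"linear": [0,0,0],"rotation": [0.079,0,0]},{"claw": 0,"linear": [0,0,0],"rotation": [0.079,0,0]},{"claw": 0,"linear": [0,0,0],"rotation": [0.079,0,0]},{"claw": 0,"linear": [0,0,0],"rotation": [0.079,0,0]},{"claw": 0,"linear": [0,0,0],"rotation": [0.079,-0.007,-0.007]},{"claw": 0,"linear": [0,0,0],"rotation": [0.06,-0.007,-0.007]}])

```text
time: 15.03
position: [0.6297, 0.0395, 0.2911]
tool_rot: [1.725, 0.807, -1.727]
ft_force: [-0.3, 0.2, -0.1]
grip_width: 0.997
```

>>> play_rows(targets=[{"claw": 0,"linear": [0,0.3,0.7],"rotation": [0,0,0]},{"claw": 0,"linear": [0,0.4,1],"rotation": [0,0,0]},{"claw": 0,"linear": [0,0.4,1],"rotation": [0,0,0]},{"claw": 0,"linear": [0,0.4,1],"rotation": [0,0,0]},{"claw": 0,"linear": [0,0.4,1],"rotation": [0,0,0]},{"claw": 0,"linear": [0,0.4,1],"rotation": [0,0,0]},{"claw": 0,"linear": [0,0.4,1],"rotation": [0,0,0]},{"claw": 0,"linear": [0,0.4,1],"rotation": [0,0,0]},{"claw": 0,"linear": [0,0.4,1],"rotation": [0,0,0]},{"claw": 0,"linear": [0,0.4,1],"rotation": [0,0,0]}])

```text
time: 15.87
position: [0.5456, -0.1951, 0.2808]
tool_rot: [1.694, 0.852, -1.697]
ft_force: [0.4, 0.2, -0.0]
grip_width: 1.002
```

```bash
python3 go.py .48 -.33 .27 -133.4
```

```text
t 15.8667 pos [ 0.5456 -0.1951  0.2808] yaw -128.53843182198793 rot left deg [ 4.8751 -0.7532  1.9608] frac [ 0.0542 -0.0084  0.0218]
shift/25mm now-axes [0.3021 1.3217 5.8609]  goal-axes [0.4318 1.8023 5.7231]
```

>>> play_rows(targets=[{"claw": 0,"linear": [0,0.2,0.9],"rotation": [0.027,-0.004,0.01]},{"claw": 0,"linear": [0,0.2,0.9],"rotation": [0.027,-0.004,0.01]},{"claw": 0,"linear": [0,0.3,0.9],"rotation": [0,0,0]},{"claw": 0,"linear": [0,0.3,0.9],"rotation": [0,0,0]},{"claw": 0,"linear": [0,0.2,0.8],"rotation": [0,0,0]},{"claw": 0,"linear": [0,0.1,0.5],"rotation": [0,0,0]},{"claw": 0,"linear": [0,0,0.1],"rotation": [0,0,0]},{"claw": 0,"linear": [0,0,0],"rotation": [0,0,0]}])

```text
time: 16.53
position: [0.4785, -0.3162, 0.2786]
tool_rot: [1.741, 0.76, -1.735]
ft_force: [0.3, 0.4, -0.5]
grip_width: 1.002
```

```bash
python3 go.py .48 -.33 .27 -133.4
python3 - <<'E'
from h import *
im,T=shot('w7'); print(T[:3,3]); C=cam('wrist',T)
cv2.imwrite('pics/w7b.png',cv2.resize(im,(800,600),interpolation=cv2.INTER_CUBIC))
c=np.array([.5223,-.3685]);d=np.array([.7266,-.687]);l=np.array([.687,.7266])
print(proj([[*(c+a*d+b*l),.12] for a,b in((-.022,.025),(-.022,-.025),(.022,-.025),(.022,.025))],C)/.64)
E
```

```text
t 16.5333 pos [ 0.4785 -0.3162  0.2786] yaw -132.9909779175184 rot left deg [ 0.4094 -0.2806  0.1632] frac [ 0.0045 -0.0031  0.0018]
shift/25mm now-axes [0.3414 0.4232 0.3638]  goal-axes [0.3444 0.4248 0.3591]
[ 0.4785 -0.3162  0.2786]
[[374.3815 200.1809]
 [452.529  200.7517]
 [455.3146 128.1424]
 [373.7763 127.581 ]]
```

View pics/w7b.png

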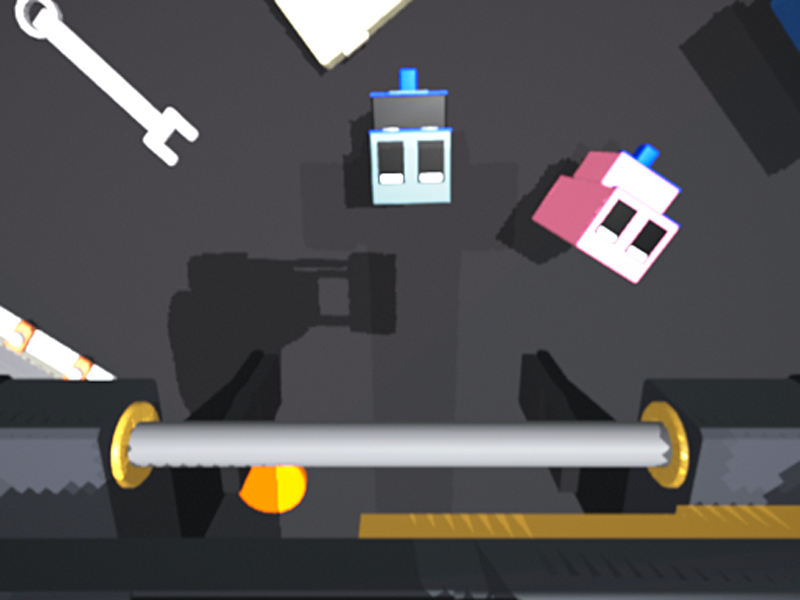

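Picture 10: spare_a's top-face corners are at (371,203), (450,203), (452,129) and (371,129), within 3 px of prediction. It is square to the tool, with the toggle up-image. The pink decoy sits apart at (640,220).

>>> play_rows(targets=[{"claw": 0,"linear": [0,0.6,0],"rotation": [0,0,0]},{"claw": 0,"linear": [0,1,0],"rotation": [0,0,0]},{"claw": 0,"linear": [0,1,0],"rotation": [0,0,0]},{"claw": 0,"linear": [0,1,0],"rotation": [0,0,0]},{"claw": 0,"linear": [0,0.8,0],"rotation": [0,0,0]},{"claw": 0,"linear": [0,0,0],"rotation": [0,0,-0.06]},{"claw": 0,"linear": [0,0,0],"rotation": [0,0,-0.075]},{"claw": 0,"linear": [0,0,0],"rotation": [0,0,-0.075]},{"claw": 0,"linear": [0,0,0],"rotation": [0,0,-0.06]},{"claw": 0,"linear": [0,0,0],"rotation": [0,0,0]}])

```text
time: 17.42
position: [0.5762, -0.3686, 0.2504]
tool_rot: [1.641, 1.221, -1.958]
ft_force: [1.2, 1.6, -1.2]
grip_width: 1.0
```

```bash
sed -i 's/^rv=/tl=float(sys.argv[5]) if len(sys.argv)>5 else 0; G=G@R.from_euler("z",-tl,degrees=True).as_matrix()\nrv=/' go.py; python3 go.py .5198 -.3637 .063 -133.0 25; python3 -c "from h import *; print(get_state()['joint_positions'])"
```

```text
t 17.4167 pos [ 0.5762 -0.3686  0.2504] yaw -130.63325255126128 rot left deg [ 2.601  -0.0016 -1.0391] frac [ 0.0289 -0.     -0.0115]
shift/25mm now-axes [7.5742 1.3488 1.4622]  goal-axes [7.5479 1.5508 1.3961]
[ 0.2646  0.8217  0.7068  0.8538 -0.4847  2.0166 -1.497 ]
```

>>> play_rows(targets=[{"claw": 0,"linear": [0,0.4,0.4],"rotation": [0.014,0,0.01]},{"claw": 0,"linear": [0,0.6,0.6],"rotation": [0.014,0,0.01]},{"claw": 0,"linear": [0,0.4,0.4],"rotation": [0,0,0]},{"claw": 0,"linear": [0,0,0],"rotation": [0,0,0]}])

```text
time: 17.75
position: [0.5806, -0.4152, 0.2354]
tool_rot: [1.67, 1.147, -1.973]
ft_force: [-1.2, -0.9, -0.7]
grip_width: 1.0
```

```bash
python3 go.py .5219 -.3657 .0624 -133.0 22; python3 -c "from h import *; print(get_state()['joint_positions'])"
```

```text
t 17.75 pos [ 0.5806 -0.4152  0.2354] yaw -132.75586325904985 rot left deg [ 0.262   0.0027 -0.2852] frac [ 0.0029  0.     -0.0032]
shift/25mm now-axes [ 7.5654 -0.2902  0.1497]  goal-axes [ 7.5667 -0.2519  0.1513]
[ 0.3234  0.8762  0.7285  0.7869 -0.5114  1.9949 -1.4956]
```

>>> play_rows(targets=[{"claw": 0,"linear": [0.5,-0.15,0.1],"rotation": [0,0,0]},{"claw": 0,"linear": [0.8,-0.1,0.05],"rotation": [0,0,0]},{"claw": 0,"linear": [0.8,0,0],"rotation": [0,0,0]},{"claw": 0,"linear": [0.8,0,0],"rotation": [0,0,0]},{"claw": 0,"linear": [0.6,0,0],"rotation": [0,0,0]},{"claw": 0,"linear": [0,0,0],"rotation": [0,0,0]}])

```text
time: 18.25
position: [0.5484, -0.3951, 0.1694]
tool_rot: [1.679, 1.105, -1.963]
ft_force: [-0.1, 0.4, -0.4]
grip_width: 0.997
```

```bash
python3 go.py .5219 -.3657 .0624 -133.0 22; python3 -c "from h import *; print(get_state()['joint_positions'])"
```

```text
t 18.25 pos [ 0.5484 -0.3951  0.1694] yaw -133.1661391979207 rot left deg [-0.252   0.1938 -2.1343] frac [-0.0028  0.0022 -0.0237]
shift/25mm now-axes [ 4.5599 -0.028  -0.1535]  goal-axes [ 4.5583  0.1425 -0.1378]
[ 0.2116  0.7839  0.7489  1.0958 -0.462   1.7783 -1.4543]
```

>>> play_rows(targets=[{"claw": 0,"linear": [0.4,0.05,-0.13],"rotation": [-0.003,0.002,-0.02]},{"claw": 0,"linear": [0.7,0.05,0],"rotation": [0,0,0]},{"claw": 0,"linear": [0.7,0,0],"rotation": [0,0,0]},{"claw": 0,"linear": [0.6,0,0],"rotation": [0,0,0]},{"claw": 0,"linear": [0.4,0,0],"rotation": [0,0,0]},{"claw": 0,"linear": [0,0,0],"rotation": [0,0,0]}])

```text
time: 18.75
position: [0.5376, -0.3777, 0.1122]
tool_rot: [1.677, 1.128, -1.965]
ft_force: [0.5, 0.4, -0.7]
grip_width: 1.001
```

```bash
python3 go.py .5219 -.3657 .0624 -133.0 22; python3 -c "from h import *; print(get_state()['joint_positions'])"
```

```text
t 18.75 pos [ 0.5376 -0.3777  0.1122] yaw -132.92664874390775 rot left deg [ 0.0979 -0.0488 -1.199 ] frac [ 0.0011 -0.0005 -0.0133]
shift/25mm now-axes [ 2.1405 -0.0278  0.0803]  goal-axes [2.1407 0.0172 0.0785]
[ 0.1821  0.7915  0.7327  1.2098 -0.4665  1.6818 -1.439 ]
```

>>> play_rows(targets=[{"claw": 0,"linear": [0.5,0,0.07],"rotation": [0,0,-0.012]},{"claw": 0,"linear": [0.6,0,0],"rotation": [0,0,0]},{"claw": 0,"linear": [0.5,0,0],"rotation": [0,0,0]},{"claw": 0,"linear": [0.3,0,0],"rotation": [0,0,0]},{"claw": 0,"linear": [0,0,0],"rotation": [0,0,0]}])

```text
time: 19.17
position: [0.5249, -0.3688, 0.0684]
tool_rot: [1.673, 1.145, -1.975]
ft_force: [-0.2, 0.8, -0.4]
grip_width: 1.002
```

```bash
python3 go.py .5219 -.3657 .0624 -133.0 22
```

```text
t 19.1667 pos [ 0.5249 -0.3688  0.0684] yaw -132.9209511717628 rot left deg [ 0.1045 -0.0483 -0.3052] frac [ 0.0012 -0.0005 -0.0034]
shift/25mm now-axes [ 0.2846 -0.0712 -0.0087]  goal-axes [ 0.285  -0.0697 -0.0088]
```

>>> play_rows(targets=[{"claw": 0,"linear": [0.2,-0.05,0],"rotation": [0,0,0]},{"claw": 0,"linear": [0.03,0,0],"rotation": [0,0,0]},{"claw": 0.3,"linear": [0,0,0],"rotation": [0,0,0]},{"claw": 0.35,"linear": [0,0,0],"rotation": [0,0,0]},{"claw": 1,"linear": [0,0,0],"rotation": [0,0,0]},{"claw": 1,"linear": [0,0,0],"rotation": [0,0,0]},{"claw": 1,"linear": [0,0,0],"rotation": [0,0,0]},{"claw": 1,"linear": [0,0,0],"rotation": [0,0,0]},{"claw": 1,"linear": [0,0,0],"rotation": [0,0,0]},{"claw": 1,"linear": [0,0,0],"rotation": [0,0,0]}], newtons=60)

```text
time: 20.0
position: [0.524, -0.3677, 0.0655]
tool_rot: [1.675, 1.141, -1.971]
ft_force: [-1.1, -0.5, -1.3]
grip_width: 0.57
```

```bash
python3 go.py .5219 -.3657 .0624 -133.0 22
```

```text
t 20.0 pos [ 0.524  -0.3677  0.0655] yaw -132.91134636662773 rot left deg [ 0.1336 -0.0958 -0.536 ] frac [ 0.0015 -0.0011 -0.006 ]
shift/25mm now-axes [ 0.1557 -0.0613 -0.0005]  goal-axes [ 0.1563 -0.0599 -0.0006]
```

>>> play_rows(targets=[{"claw": 1,"linear": [-0.2,-0.08,0],"rotation": [0,0,0]},{"claw": 1,"linear": [-0.5,-0.2,0],"rotation": [0,0,0]},{"claw": 1,"linear": [-0.8,-0.3,0],"rotation": [0,0,0]},{"claw": 1,"linear": [-0.8,-0.3,0],"rotation": [0,0,0]},{"claw": 1,"linear": [-0.8,-0.3,0],"rotation": [0,0,0]},{"claw": 1,"linear": [-0.5,-0.2,0],"rotation": [0,0,0]},{"claw": 1,"linear": [0,-0.1,-0.3],"rotation": [0,0,0]},{"claw": 1,"linear": [0.1,-0.3,-0.7],"rotation": [0,0,0]},{"claw": 1,"linear": [0.1,-0.3,-0.8],"rotation": [0,0,0]},{"claw": 1,"linear": [0.1,-0.3,-0.8],"rotation": [0,0,0]}])

```text
time: 20.83
position: [0.5446, -0.3063, 0.1634]
tool_rot: [1.677, 1.132, -1.99]
ft_force: [0.6, -0.5, -6.4]
grip_width: 0.571
```

>>> play_rows(targets=[{"claw": 1,"linear": [0.1,-0.3,-0.8],"rotation": [0,0,0]},{"claw": 1,"linear": [0.1,-0.3,-0.8],"rotation": [0,0,0]},{"claw": 1,"linear": [0.1,-0.3,-0.5],"rotation": [0,0,0]},{"claw": 1,"linear": [0,-0.1,-0.2],"rotation": [0,0,0]},{"claw": 1,"linear": [0,0,0],"rotation": [0,0,0]}])

```text
time: 21.25
position: [0.569, -0.2335, 0.1607]
tool_rot: [1.671, 1.148, -1.985]
ft_force: [0.6, -0.5, -6.2]
grip_width: 0.574
```

```bash
cat > gp.py <<'E'
# gp.py x y z dyaw tilt: grip-point goal with tool y over dyaw direction, tilt back (neg = forward)
import sys; from h import *
x,y,z,dy,tl=map(float,sys.argv[1:6]); T=tool(); s=get_state()
a=np.radians(dy-90); c,n=np.cos(a),np.sin(a)
G=np.array([[0,-n,c],[0,c,n],[-1,0,0]])@R.from_euler("z",-tl,degrees=True).as_matrix()
rv=R.from_matrix(T[:3,:3].T@G).as_rotvec()/(np.pi/2)
g=T[:3,3]-.019*T[:3,0]; d=np.array([x,y,z])-g
print('t',s['time'],'grip',g,'rot frac',rv,'tcp shift now',T[:3,:3].T@d/.025,'up in tool',T[2,:3],'F',s['ft_force'],'w',s['grip_width']*87)
print('joints',s['joint_positions'])
E
python3 gp.py .573 -.244 .16 -43 22
```

```text
t 21.25 grip [ 0.5743 -0.2383  0.1783] rot frac [-0.0021  0.0009  0.0014] tcp shift now [0.6339 0.3854 0.1989] up in tool [-0.9264 -0.3766  0.0025] F [ 0.648  -0.5228 -6.1677] w 49.95410039013425
joints [-0.0387  0.666   0.7302  1.2996 -0.4618  1.7212 -1.6401]
```

>>> play_rows(targets=[{"claw": 1,"linear": [0,0,0],"rotation": [0,0,0.04]},{"claw": 1,"linear": [0,0,0],"rotation": [0,0,0.065]},{"claw": 1,"linear": [0,0,0],"rotation": [0,0,0.075]},{"claw": 1,"linear": [0,0,0],"rotation": [0,0,0.075]},{"claw": 1,"linear": [0,0,0],"rotation": [0,0,0.075]},{"claw": 1,"linear": [0,0,0],"rotation": [0,0,0.075]},{"claw": 1,"linear": [0,0,0],"rotation": [0,0,0.075]}])

```text
time: 21.83
position: [0.5618, -0.2449, 0.152]
tool_rot: [1.735, 0.386, -1.508]
ft_force: [-3.1, -2.5, -5.6]
grip_width: 0.572
```

```bash
python3 gp.py .573 -.244 .12 -43 -68
```

```text
t 21.8333 grip [ 0.5571 -0.24    0.1697] rot frac [0.0007 0.0156 0.5224] tcp shift now [ 2.0559 -0.1785 -0.3604] up in tool [-0.9335  0.3581  0.0177] F [-3.1466 -2.5134 -5.6116] w 49.73179115627073
joints [-0.6632  0.0669  0.9576  1.9777  0.1751  0.8138 -2.1499]
```

>>> play_rows(targets=[{"claw": 1,"linear": [0.2,0.4,-0.1],"rotation": [-0.028,0.011,0.05]},{"claw": 1,"linear": [0.3,0.6,-0.1],"rotation": [-0.028,0.011,0.05]},{"claw": 1,"linear": [0.4,0.5,-0.1],"rotation": [-0.028,0.011,0.05]},{"claw": 1,"linear": [0.2,0.2,0],"rotation": [0,0,0.05]},{"claw": 1,"linear": [0,0,0],"rotation": [0,0,0]}])

```text
time: 22.25
position: [0.5891, -0.2715, 0.1358]
tool_rot: [1.652, 0.239, -1.204]
ft_force: [-1.7, 0.6, -7.9]
grip_width: 0.569
```

```bash
python3 gp.py .573 -.244 .12 -35 -68
```

```text
t 22.25 grip [ 0.5801 -0.2643  0.1508] rot frac [0.0113 0.0221 0.3382] tcp shift now [ 0.533  -1.3009 -0.5342] up in tool [-0.7921  0.6094  0.0347] F [-1.7383  0.6085 -7.8685] w 49.500517195801415
joints [-0.6925 -0.0127  0.95    2.1777  0.6472  0.4357 -2.4444]
```

>>> play_rows(targets=[{"claw": 1,"linear": [0.3,-0.23,0],"rotation": [0.01,0.02,0]},{"claw": 1,"linear": [0.5,-0.38,0],"rotation": [0,0,0]},{"claw": 1,"linear": [0.5,-0.38,0],"rotation": [0,0,0]},{"claw": 1,"linear": [0.4,-0.31,0],"rotation": [0,0,0]},{"claw": 1,"linear": [0,0,0],"rotation": [0,0,0]}])

```text
time: 22.67
position: [0.5775, -0.2785, 0.0764]
tool_rot: [1.687, 0.253, -1.215]
ft_force: [-1.2, -0.3, -6.3]
grip_width: 0.568
```

```bash
python3 gp.py .580 -.264 .07 -35 -38
```

```text
t 22.6667 grip [ 0.5686 -0.2717  0.0917] rot frac [-0.0123  0.0133  0.0184] tcp shift now [ 0.8072 -0.3653 -0.5244] up in tool [-0.8055  0.5926  0.0049] F [-1.1969 -0.2589 -6.3176] w 49.445432802807794
joints [-0.6123  0.1273  0.949   2.229   0.4     0.2551 -2.2651]
```

>>> play_rows(targets=[{"claw": 1,"linear": [0.35,0.25,-0.2],"rotation": [-0.01,0.01,0]},{"claw": 1,"linear": [0.5,0.15,-0.2],"rotation": [0,0,0]},{"claw": 1,"linear": [0.3,0.05,0],"rotation": [0,0,0]},{"claw": 1,"linear": [0,0,0],"rotation": [0,0,0]}])

```text
time: 23.0
position: [0.601, -0.2882, 0.0579]
tool_rot: [1.679, 0.278, -1.214]
ft_force: [-0.5, -0.2, -6.3]
grip_width: 0.57
```

```bash
python3 gp.py .590 -.270 .065 -35 -38;python3 - <<'E'
from h import *
im=get_image('side'); T=tool(); g=T[:3,3]-.019*T[:3,0]; p=proj([g],cam('side'))[0]; print(p)
x0,y0=int(max(0,p[0]-75)),int(max(0,p[1]-70)); cv2.imwrite('pics/s2.png',cv2.resize(im[y0:y0+140,x0:x0+160],None,fx=4,fy=4,interpolation=cv2.INTER_CUBIC))
E
```

```text
t 23.0 grip [ 0.5921 -0.2817  0.0733] rot frac [-0.0026  0.008   0.0272] tcp shift now [ 0.0711 -0.4693 -0.3344] up in tool [-0.8136  0.5814  0.0077] F [-0.4719 -0.1903 -6.296 ] w 49.61451886931773
joints [-0.3993  0.2212  0.7593  2.1701  0.1773  0.2206 -2.05  ]
[337.759  263.2923]
```

View pics/s2.png

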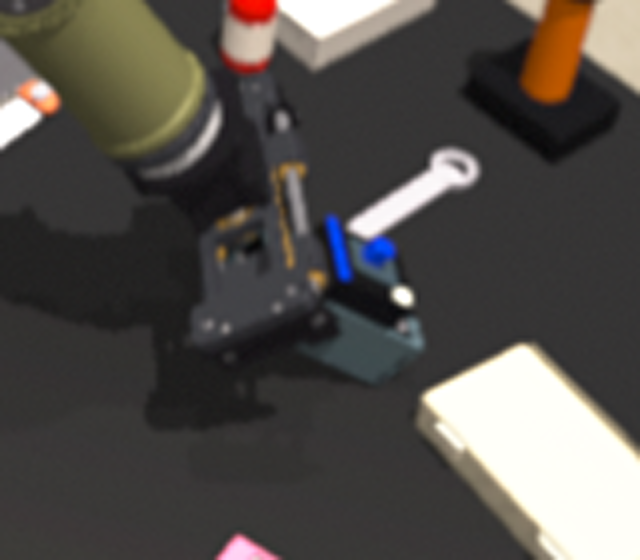

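Picture 11 (side): spare_a is held pitched, load end forward and low, toggle up, clear of the wrench and organiser. The arm is near its wrist limits, so I'll lighten the grip, touch the load-end edge on the bench and lower, letting it pivot between the pads.

>>> play_rows(targets=[{"claw": 1,"linear": [0.12,-0.12,-0.2],"rotation": [0,0.004,0]},{"claw": 1,"linear": [0.14,-0.15,-0.15],"rotation": [0,0,0]},{"claw": 1,"linear": [0.14,-0.19,0],"rotation": [0,0,0]},{"claw": 1,"linear": [0.14,-0.19,0],"rotation": [0,0,0]}], newtons=20)

```text
time: 23.38
position: [0.604, -0.2846, 0.0474]
tool_rot: [1.693, 0.268, -1.205]
ft_force: [-18.6, 9.0, 21.7]
grip_width: 0.574
```

```bash
python3 gp.py .590 -.270 .028 -35 -38
```

```text
t 23.3833 grip [ 0.5949 -0.2781  0.0628] rot frac [-0.0101  0.0042  0.0212] tcp shift now [ 0.9211 -1.1005 -0.1413] up in tool [-0.8081  0.589  -0.0043] F [-18.644    9.0183  21.6851] w 49.918793725341246
joints [-0.3919  0.2448  0.7466  2.1803  0.1597  0.1805 -2.0598]
```

>>> play_rows(targets=[{"claw": 1,"linear": [0,-0.03,0],"rotation": [0,0,0]},{"claw": 1,"linear": [0,-0.05,0],"rotation": [0,0,0]},{"claw": 1,"linear": [0.05,-0.1,0],"rotation": [0,0,0]}], newtons=10)

```text
time: 23.63
position: [0.6026, -0.2827, 0.0468]
tool_rot: [1.697, 0.266, -1.202]
ft_force: [-5.0, 0.3, 2.3]
grip_width: 0.575
```

```bash
python3 gp.py .590 -.270 .028 -35 -38
```

```text
t 23.6333 grip [ 0.5934 -0.2762  0.0621] rot frac [-0.0115  0.0025  0.0196] tcp shift now [ 0.95  -1.014 -0.111] up in tool [-0.8066  0.591  -0.0077] F [-5.0305  0.3086  2.2961] w 50.03034578724393
joints [-0.4015  0.2422  0.7543  2.1877  0.1639  0.1735 -2.0673]
```

>>> play_rows(targets=[{"claw": 1,"linear": [0.08,-0.16,0],"rotation": [0,0,0]},{"claw": 1,"linear": [0.08,-0.16,0],"rotation": [0,0,0]},{"claw": 1,"linear": [0.08,-0.16,0],"rotation": [0,0,0]}], newtons=10)

```text
time: 23.88
position: [0.5994, -0.2799, 0.0381]
tool_rot: [1.7, 0.261, -1.197]
ft_force: [-5.5, 2.3, 3.4]
grip_width: 0.581
```

```bash
python3 gp.py .590 -.270 .028 -35 -38
```

```text
t 23.8833 grip [ 0.5902 -0.2734  0.0534] rot frac [-0.0131  0.0011  0.0163] tcp shift now [ 0.7657 -0.6739 -0.0962] up in tool [-0.8036  0.5951 -0.0111] F [-5.5083  2.3177  3.4448] w 50.53626578688236
joints [-0.407   0.2542  0.7567  2.205   0.1639  0.1426 -2.079 ]
```

>>> play_rows(targets=[{"claw": 1,"linear": [0.05,-0.1,0],"rotation": [0,0,-0.03]},{"claw": 1,"linear": [0.12,-0.12,0],"rotation": [0,0,-0.03]},{"claw": 1,"linear": [0.12,-0.12,0],"rotation": [0,0,-0.02]}], newtons=10)

```text
time: 24.13
position: [0.5958, -0.2747, 0.0262]
tool_rot: [1.7, 0.382, -1.29]
ft_force: [-2.8, 1.7, 0.6]
grip_width: 0.572
```

```bash
python3 gp.py .590 -.270 .028 -35 -30
```

```text
t 24.1333 grip [ 0.5882 -0.2695  0.0429] rot frac [-0.0097 -0.0014  0.0113] tcp shift now [ 0.5546 -0.2263 -0.0185] up in tool [-0.8748  0.4845 -0.0094] F [-2.7563  1.6742  0.6292] w 49.76078117812388
joints [-0.1741  0.2611  0.533   2.1147  0.0315  0.3138 -1.9126]
```

>>> play_rows(targets=[{"claw": 1,"linear": [0.13,-0.08,0],"rotation": [0,0,0]},{"claw": 1,"linear": [0.13,-0.08,0],"rotation": [0,0,0]},{"claw": 1,"linear": [0.13,-0.08,0],"rotation": [0,0,0]}], newtons=10)

```text
time: 24.38
position: [0.598, -0.2753, 0.0167]
tool_rot: [1.703, 0.378, -1.286]
ft_force: [-3.0, 1.8, 0.3]
grip_width: 0.575
```

```bash
python3 gp.py .590 -.270 .028 -35 -30
```

```text
t 24.3833 grip [ 0.5903 -0.2701  0.0333] rot frac [-0.0109 -0.0027  0.0081] tcp shift now [ 0.1788 -0.1138  0.0086] up in tool [-0.8723  0.4888 -0.0122] F [-3.0183  1.824   0.32  ] w 49.996530445675965
joints [-0.1599  0.2816  0.5193  2.1177  0.0145  0.2857 -1.903 ]
```

>>> play_rows(targets=[{"claw": 1,"linear": [0.09,-0.05,0],"rotation": [0,0,0]},{"claw": 1,"linear": [0.07,-0.04,0],"rotation": [0,0,0]},{"claw": 1,"linear": [0.04,-0.02,0],"rotation": [0,0,0]}], newtons=10)

```text
time: 24.63
position: [0.5989, -0.2754, 0.0117]
tool_rot: [1.702, 0.375, -1.281]
ft_force: [-9.5, 4.1, 12.3]
grip_width: 0.575
```

```bash
python3 gp.py .590 -.270 .028 -35 -30
```

```text
t 24.6333 grip [ 0.5912 -0.2701  0.0283] rot frac [-0.0099 -0.0031  0.0054] tcp shift now [-0.0105 -0.0407  0.0241] up in tool [-0.8702  0.4925 -0.0119] F [-9.4503  4.063  12.3097] w 49.99072858461518
joints [-0.1558  0.2917  0.5144  2.1211  0.0096  0.2687 -1.9001]
```

>>> play_rows(targets=[{"claw": 1,"linear": [-0.03,0.02,0],"rotation": [0,0,0]},{"claw": 1,"linear": [0,0,0],"rotation": [0,0,0]},{"claw": 0.2,"linear": [0,0,0],"rotation": [0,0,0]},{"claw": 0,"linear": [0,0,0],"rotation": [0,0,0]},{"claw": 0,"linear": [0,0,0],"rotation": [0,0,0]},{"claw": 0,"linear": [0,0,0],"rotation": [0,0,0]},{"claw": 0,"linear": [-0.3,0,0],"rotation": [0,0,0]},{"claw": 0,"linear": [-0.8,0,0],"rotation": [0,0,0]},{"claw": 0,"linear": [-1,0,0],"rotation": [0,0,0]},{"claw": 0,"linear": [-1,0,0],"rotation": [0,0,0]}], newtons=3)

```text
time: 25.47
position: [0.5678, -0.2543, 0.0801]
tool_rot: [1.698, 0.371, -1.28]
ft_force: [0.4, 0.4, 1.0]
grip_width: 0.991
```

```bash
python3 gp.py .560 -.25 .24 -35 0
```

```text
t 25.4667 grip [ 0.5601 -0.2489  0.0966] rot frac [-0.0077 -0.0029 -0.3308] tcp shift now [-4.9695  2.868  -0.0066] up in tool [-0.868   0.4965 -0.0074] F [0.4002 0.3503 0.9717] w 86.218166976284
joints [-0.3669  0.0819  0.6781  2.1722  0.2514  0.4201 -2.1021]
```

>>> play_rows(targets=[{"claw": 0,"linear": [-0.8,0.5,0],"rotation": [0,0,0]},{"claw": 0,"linear": [-0.9,0.5,0],"rotation": [0,0,0]},{"claw": 0,"linear": [-0.9,0.5,0],"rotation": [0,0,0]},{"claw": 0,"linear": [-0.9,0.5,0],"rotation": [0,0,-0.06]},{"claw": 0,"linear": [-0.9,0.5,0],"rotation": [0,0,-0.07]},{"claw": 0,"linear": [-0.9,0.3,0],"rotation": [0,0,-0.07]},{"claw": 0,"linear": [-0.6,0.2,0],"rotation": [0,0,-0.07]},{"claw": 0,"linear": [-0.3,0,0],"rotation": [0,0,-0.06]},{"claw": 0,"linear": [0,0,0],"rotation": [-0.07,0,0]},{"claw": 0,"linear": [0,0,0],"rotation": [-0.078,0,0]}])

```text
time: 26.3
position: [0.5647, -0.2525, 0.2665]
tool_rot: [1.494, 1.038, -1.474]
ft_force: [0.8, 0.2, 0.1]
grip_width: 1.004
```

>>> play_rows(targets=[{"claw": 0,"linear": [0,0,0],"rotation": [-0.078,0,0]},{"claw": 0,"linear": [0,0,0],"rotation": [-0.078,0,0]},{"claw": 0,"linear": [0,0,0],"rotation": [-0.078,0,0]},{"claw": 0,"linear": [0,0,0],"rotation": [-0.078,0,0]},{"claw": 0,"linear": [0,0,0],"rotation": [-0.078,0,0]},{"claw": 0,"linear": [0,0,0],"rotation": [-0.078,0,0]},{"claw": 0,"linear": [0,0,0],"rotation": [-0.078,0,0]},{"claw": 0,"linear": [0,0,0],"rotation": [-0.078,0,0]},{"claw": 0,"linear": [0,0,0],"rotation": [-0.078,0,0]},{"claw": 0,"linear": [0,0,0],"rotation": [-0.078,0,0]}])

```text
time: 27.13
position: [0.5642, -0.2559, 0.2711]
tool_rot: [0.554, 1.51, -0.528]
ft_force: [-0.3, -0.7, -1.0]
grip_width: 1.002
```

```bash
python3 go.py .610 -.283 .24 -35; python3 -c "from h import *; print(get_state()['joint_positions'])"
```

```text
t 27.1333 pos [ 0.5642 -0.2559  0.2711] yaw -39.55256398345469 rot left deg [-4.557  -0.708  -0.7335] frac [-0.0506 -0.0079 -0.0082]
shift/25mm now-axes [1.2214 0.3165 2.117 ]  goal-axes [1.2446 0.1637 2.1209]
[-0.0775  0.2679  0.5821  1.4687 -0.1617  1.4593 -0.1826]
```

>>> play_rows(targets=[{"claw": 0,"linear": [0.3,0.1,0.6],"rotation": [-0.025,-0.004,-0.004]},{"claw": 0,"linear": [0.3,0.1,0.8],"rotation": [-0.025,-0.004,-0.004]},{"claw": 0,"linear": [0.2,0,0.5],"rotation": [0,0,0]},{"claw": 0,"linear": [0.2,0,0.1],"rotation": [0,0,0]},{"claw": 0,"linear": [0,0,0],"rotation": [0,0,0]}])

```text
time: 27.55
position: [0.608, -0.2834, 0.2491]
tool_rot: [0.471, 1.512, -0.474]
ft_force: [-0.5, 1.0, 0.1]
grip_width: 0.999
```

```bash
python3 go.py .610 -.283 .24 -35
cat > find.py <<'E'
import sys; from h import *
im,T=shot(sys.argv[1]); C=cam('wrist',T)
m=cv2.inRange(cv2.cvtColor(im,cv2.COLOR_BGR2HSV),(100,150,60),(125,255,255))
for c in cv2.findContours(m,0,2)[0]:
    r=cv2.minAreaRect(c); b=cv2.boxPoints(r)
    if cv2.contourArea(c)<60: continue
    print('px',np.round(r[0]),np.round(r[1],1))
    for z in(.044,.068,.086):
        P=onz(b,z,C)[:,:2]; E=P-np.roll(P,1,0); L=np.linalg.norm(E,axis=1); i=L.argmax(); a=np.degrees(np.arctan2(E[i,1],E[i,0]))
        print('  z',z,'c',P.mean(0),'sides',L[:2],'long dir',a,'box',P.round(4).tolist())
E
python3 find.py w8
```

```text
t 27.55 pos [ 0.608  -0.2834  0.2491] yaw -34.5831743825793 rot left deg [ 0.4169  0.389  -0.0178] frac [ 0.0046  0.0043 -0.0002]
shift/25mm now-axes [0.3661 0.0588 0.055 ]  goal-axes [0.3657 0.0593 0.0571]
px [357. 320.] [32. 15.]
  z 0.044 c [ 0.5991 -0.5484] sides [0.0452 0.0252] long dir 145.04343711093037 box [[0.5744, -0.5464], [0.587, -0.5246], [0.6234, -0.5501], [0.6114, -0.5723]]
  z 0.068 c [ 0.6026 -0.5266] sides [0.0422 0.0235] long dir 145.04343711093026 box [[0.5796, -0.5248], [0.5914, -0.5044], [0.6254, -0.5282], [0.6142, -0.549]]
  z 0.086 c [ 0.6053 -0.5102] sides [0.04   0.0223] long dir 145.0434371109303 box [[0.5835, -0.5085], [0.5946, -0.4892], [0.6269, -0.5117], [0.6162, -0.5314]]
px [242. 168.] [13. 11.]
  z 0.044 c [ 0.5928 -0.2808] sides [0.0159 0.013 ] long dir -125.01297579190658 box [[0.592, -0.2707], [0.6027, -0.2781], [0.5936, -0.2911], [0.5828, -0.2836]]
  z 0.068 c [ 0.5967 -0.2766] sides [0.0148 0.0122] long dir -125.01297579190633 box [[0.596, -0.2671], [0.606, -0.274], [0.5975, -0.2861], [0.5874, -0.2791]]
  z 0.086 c [ 0.5997 -0.2734] sides [0.0141
[... 422 characters left out ...]
 [0.5676, -0.2853], [0.5602, -0.2802]]
  z 0.086 c [ 0.5833 -0.2593] sides [0.0495 0.0082] long dir 53.379847089477494 box [[0.5946, -0.237], [0.6014, -0.2417], [0.5721, -0.2817], [0.5651, -0.2768]]
px [201. 161.] [44. 10.]
  z 0.044 c [ 0.5575 -0.246 ] sides [0.053  0.0115] long dir 52.20408581224117 box [[0.5689, -0.2217], [0.5784, -0.2282], [0.5463, -0.2704], [0.5364, -0.2635]]
  z 0.068 c [ 0.5638 -0.244 ] sides [0.0495 0.0108] long dir 52.20408581224117 box [[0.5744, -0.2213], [0.5833, -0.2274], [0.5533, -0.2668], [0.5441, -0.2604]]
  z 0.086 c [ 0.5685 -0.2425] sides [0.0469 0.0102] long dir 52.20408581224126 box [[0.5785, -0.221], [0.587, -0.2268], [0.5585, -0.2641], [0.5498, -0.258]]
```

>>> play_rows(targets=[{"claw": 0,"linear": [0.5,0,-0.35],"rotation": [0.018,0.004,0]},{"claw": 0,"linear": [1,0,0],"rotation": [0,0,0]},{"claw": 0,"linear": [1,0,0],"rotation": [0,0,0]},{"claw": 0,"linear": [1,0,0],"rotation": [0,0,0]},{"claw": 0,"linear": [1,0,0],"rotation": [0,0,0]},{"claw": 0,"linear": [1,0,0],"rotation": [0,0,0]},{"claw": 0,"linear": [0.6,0,0],"rotation": [0,0,0]},{"claw": 0,"linear": [0,0,0],"rotation": [0,0,0]}])

```text
time: 28.27
position: [0.5995, -0.277, 0.1003]
tool_rot: [0.498, 1.501, -0.496]
ft_force: [0.2, 0.4, -0.1]
grip_width: 0.998
```

```bash
python3 go.py .601 -.278 .048 -36.2
```

```text
t 28.2667 pos [ 0.5995 -0.277   0.1003] yaw -36.42063828367986 rot left deg [-0.2191  0.5958 -0.2997] frac [-0.0024  0.0066 -0.0033]
shift/25mm now-axes [ 2.0937 -0.0064  0.0499]  goal-axes [2.093  0.0043 0.0717]
```

>>> play_rows(targets=[{"claw": 0,"linear": [0.5,0,0.06],"rotation": [0,0.006,-0.003]},{"claw": 0,"linear": [0.6,0,0],"rotation": [0,0,0]},{"claw": 0,"linear": [0.5,0,0],"rotation": [0,0,0]},{"claw": 0,"linear": [0.3,0,0],"rotation": [0,0,0]},{"claw": 0,"linear": [0,0,0],"rotation": [0,0,0]}])

```text
time: 28.68
position: [0.6024, -0.2779, 0.0529]
tool_rot: [0.498, 1.508, -0.497]
ft_force: [-0.9, 0.6, 0.0]
grip_width: 0.997
```

```bash
python3 go.py .601 -.278 .048 -36.2
```

```text
t 28.6833 pos [ 0.6024 -0.2779  0.0529] yaw -36.39892189707969 rot left deg [-0.1986  0.2741 -0.1239] frac [-0.0022  0.003  -0.0014]
shift/25mm now-axes [ 0.1973 -0.0382 -0.044 ]  goal-axes [ 0.1976 -0.0376 -0.0432]
```

>>> play_rows(targets=[{"claw": 0,"linear": [0.17,-0.04,-0.04],"rotation": [0,0.003,0]},{"claw": 0,"linear": [0,0,0],"rotation": [0,0,0]},{"claw": 1,"linear": [0,0,0],"rotation": [0,0,0]},{"claw": 1,"linear": [0,0,0],"rotation": [0,0,0]},{"claw": 1,"linear": [0,0,0],"rotation": [0,0,0]},{"claw": 1,"linear": [0,0,0],"rotation": [0,0,0]},{"claw": 1,"linear": [0,0,0],"rotation": [0,0,0]},{"claw": 1,"linear": [0,0,0],"rotation": [0,0,0]}], newtons=50)

```text
time: 29.35
position: [0.6019, -0.2789, 0.0502]
tool_rot: [0.499, 1.51, -0.496]
ft_force: [0.6, -2.1, -2.8]
grip_width: 0.705
```

```bash
python3 go.py .601 -.278 .048 -36.2; python3 held.py w9 .049
```

```text
t 29.35 pos [ 0.6019 -0.2789  0.0502] yaw -36.41930735750207 rot left deg [-0.2191  0.1092 -0.1685] frac [-0.0024  0.0012 -0.0019]
shift/25mm now-axes [ 0.0895  0.0081 -0.0492]  goal-axes [ 0.0895  0.0086 -0.049 ]
area 517.0 c (247.0, 259.0) box at .044 [[-6.795924680607731, -13.208049912332909], [-6.8117473986476496, 3.191556950243296], [-20.118660088657382, 3.2535630944218843], [-20.10095468228193, -13.493981605217272]] at .068 [[5.951889974898567, -11.320216175628982], [5.938348183619227, 2.71530241452555], [-5.450304117821089, 2.7683700518546117], [-5.435151037481309, -11.564929333976144]]
area 873.5 c (200.8860626220703, 239.50648498535156) box at .044 [[17.607482132102767, -36.299024825346386], [18.15935869529786, -27.10879774279447], [-20.056968277661777, -26.803423438300822], [-20.677969901154377, -36.57773986103648]] at .068 [[26.837419296001844, -31.082507453231045], [27.309739994120008, -23.21709920620455], [-5.397505500918568, -22.95574618941627], [-5.928986523853111, -31.32104427289778]]
area 1062.5 c (161.1230926513672, 226.98463439941406) box at .044 [[26.422973309536086, -60.00986850558219], [27.831075940249494, -49.11809475703572], [-13.176027800073612, -47.66568193719111], [-14.780917188866038, -59.31113520038748]] at .068 [[34.3821117596096, -51.37531020459647], [35.587229102716385, -42.05364205678657], [0.4915117663992913, -40.81060206782031], [-0.882024504335388, -50.77730292449513]]
```

>>> play_rows(targets=[{"claw": 1,"linear": [-0.3,0,0],"rotation": [0,0,0]},{"claw": 1,"linear": [-0.8,0,0],"rotation": [0,0,0]},{"claw": 1,"linear": [-1,0,0],"rotation": [0,0,0]},{"claw": 1,"linear": [-1,0,0],"rotation": [0,0,0]},{"claw": 1,"linear": [-1,0,0],"rotation": [0,0,0]},{"claw": 1,"linear": [-1,0,0],"rotation": [0,0,0]},{"claw": 1,"linear": [-1,0,0],"rotation": [0,0,0]},{"claw": 1,"linear": [-0.8,0,0],"rotation": [-0.04,0,0]},{"claw": 1,"linear": [-0.5,0,0],"rotation": [-0.07,0,0]},{"claw": 1,"linear": [-0.2,0,0],"rotation": [-0.075,0,0]}])

```text
time: 30.23
position: [0.5925, -0.2745, 0.2355]
tool_rot: [0.271, 1.583, -0.261]
ft_force: [-0.4, -0.9, -6.2]
grip_width: 0.709
```

>>> play_rows(targets=[{"claw": 1,"linear": [0,0,0],"rotation": [-0.075,0,0]},{"claw": 1,"linear": [0,0,0],"rotation": [-0.075,0,0]},{"claw": 1,"linear": [0,0,0],"rotation": [-0.075,0,0]},{"claw": 1,"linear": [0,0,0],"rotation": [-0.06,0,0]},{"claw": 1,"linear": [0,0,0],"rotation": [-0.03,0,0]},{"claw": 1,"linear": [0,0,0],"rotation": [0,0,0]}])

```text
time: 30.73
position: [0.5891, -0.2737, 0.2335]
tool_rot: [-0.134, 1.598, 0.16]
ft_force: [0.6, 0.5, -7.1]
grip_width: 0.707
```

```bash
python3 go.py .618 .046 .25 9.6;  python3 -c "from h import *; print(get_state()['joint_positions'])"
```

```text
t 30.7333 pos [ 0.5891 -0.2737  0.2335] yaw 10.694301667919143 rot left deg [ 1.077  -1.7804 -1.0928] frac [ 0.012  -0.0198 -0.0121]
shift/25mm now-axes [-0.527  12.3642  3.4851]  goal-axes [-0.6584 12.4164  3.2706]
[ 0.0601  0.3598  0.4412  1.4152 -0.1484  1.4367  0.6881]
```

>>> play_rows(targets=[{"claw": 1,"linear": [-0.2,0.5,0.2],"rotation": [0.006,-0.01,-0.006]},{"claw": 1,"linear": [-0.2,0.9,0.3],"rotation": [0.006,-0.01,-0.006]},{"claw": 1,"linear": [-0.2,1,0.3],"rotation": [0,0,0]},{"claw": 1,"linear": [-0.1,1,0.3],"rotation": [0,0,0]},{"claw": 1,"linear": [-0.1,1,0.3],"rotation": [0,0,0]},{"claw": 1,"linear": [-0.1,1,0.3],"rotation": [0,0,0]},{"claw": 1,"linear": [-0.1,1,0.3],"rotation": [0,0,0]},{"claw": 1,"linear": [-0.1,1,0.3],"rotation": [0,0,0]},{"claw": 1,"linear": [-0.1,1,0.3],"rotation": [0,0,0]},{"claw": 1,"linear": [-0.1,1,0.3],"rotation": [0,0,0]}])

```text
time: 31.57
position: [0.6161, -0.0329, 0.257]
tool_rot: [-0.103, 1.589, 0.096]
ft_force: [-0.5, 0.3, -6.3]
grip_width: 0.708
```

```bash
python3 go.py .6179 .0464 .25 9.6
```

```text
t 31.5667 pos [ 0.6161 -0.0329  0.257 ] yaw 7.248382261206166 rot left deg [-2.3499 -1.1998  0.1302] frac [-0.0261 -0.0133  0.0014]
shift/25mm now-axes [0.2619 3.1379 0.478 ]  goal-axes [0.2803 3.1152 0.6006]
```

>>> play_rows(targets=[{"claw": 1,"linear": [0,0.6,0.1],"rotation": [-0.013,-0.007,0]},{"claw": 1,"linear": [0,0.8,0.2],"rotation": [-0.013,-0.006,0]},{"claw": 1,"linear": [0,0.6,0.2],"rotation": [0,0,0]},{"claw": 1,"linear": [0,0.3,0],"rotation": [0,0,0]},{"claw": 1,"linear": [0,0,0],"rotation": [0,0,0]},{"claw": 1,"linear": [0,0,0],"rotation": [0,0,0]}])

```text
time: 32.07
position: [0.6166, 0.0357, 0.2529]
tool_rot: [-0.139, 1.572, 0.139]
ft_force: [0.3, -0.6, -7.2]
grip_width: 0.706
```

```bash
python3 go.py .6179 .0464 .125 9.6; python3 held.py w10 .0502 | grep -v "c (2[2-9]"
```

```text
t 32.0667 pos [0.6166 0.0357 0.2529] yaw 10.114986954832673 rot left deg [ 0.5149 -0.3465 -0.0243] frac [ 0.0057 -0.0039 -0.0003]
shift/25mm now-axes [5.1137 0.4109 0.1557]  goal-axes [5.1144 0.4144 0.1211]
area 729.0 c (201.1182403564453, 240.06654357910156) box at .044 [[16.413546628667923, -36.12924126252824], [17.04583543346955, -28.19879138651444], [-20.89598135249475, -27.304402022176497], [-21.60796304662313, -35.73158817246374]] at .068 [[25.760210160073168, -30.968997345471763], [26.30200297793355, -24.173588740104915], [-6.2094121777714335, -23.407208360934597], [-6.819491884066179, -30.628258134907167]]
area 860.0 c (160.64356994628906, 227.43565368652344) box at .044 [[25.249701057600223, -59.746856996747525], [26.269813951860858, -49.9201374216958], [-13.742296237685345, -49.49113905770391], [-14.90027721191195, -59.978439941510025]] at .068 [[33.33169485305736, -51.20635483561596], [34.20580465117499, -42.78607908747667], [-0.07959430498070963, -42.4184808780515], [-1.071839890052828, -51.40479259895837]]
area 107.5 c (206.0, 150.0) box at .044 [[57.294949607138776, -27
[... 799 characters left out ...]
281899832], [112.9693085938139, -20.265385708924274], [89.6534641873943, -21.212095983478847], [89.65455229871715, -28.194450767040458]] at .068 [[108.49639605389356, -23.09474080536778], [108.49648187401894, -17.375647380634362], [88.51770485658983, -18.18686026856336], [88.51863723257888, -24.169869369402463]]
area 154.5 c (205.0, 7.0) box at .044 [[122.22273023262228, -26.908906179350105], [122.22331316181295, -20.35704941236618], [116.37431990415045, -20.600496665722385], [116.37401636009534, -27.229757380494583]] at .068 [[116.42551263728416, -23.068317642785313], [116.42601213505546, -17.4541917670068], [111.41415281594321, -17.66279576630996], [111.4138927164638, -23.343247192481346]]
```

>>> play_rows(targets=[{"claw": 1,"linear": [0.4,0.3,0.1],"rotation": [0.01,-0.004,0]},{"claw": 1,"linear": [0.9,0.12,0.03],"rotation": [0,0,0]},{"claw": 1,"linear": [0.9,0,0],"rotation": [0,0,0]},{"claw": 1,"linear": [0.9,0,0],"rotation": [0,0,0]},{"claw": 1,"linear": [0.8,0,0],"rotation": [0,0,0]},{"claw": 1,"linear": [0.5,0,0],"rotation": [0,0,0]},{"claw": 1,"linear": [0,0,0],"rotation": [0,0,0]},{"claw": 1,"linear": [0,0,0],"rotation": [0,0,0]}])

```text
time: 32.78
position: [0.619, 0.0273, 0.1409]
tool_rot: [-0.114, 1.564, 0.101]
ft_force: [0.4, 0.3, -5.9]
grip_width: 0.707
```

```bash
python3 go.py .6178 .0469 .065 9.2
```

```text
t 32.7833 pos [0.619  0.0273 0.1409] yaw 7.838240275606851 rot left deg [-1.3625  0.1781  0.4984] frac [-0.0151  0.002   0.0055]
shift/25mm now-axes [3.0284 0.8108 0.0509]  goal-axes [3.0351 0.7829 0.0792]
```

>>> play_rows(targets=[{"claw": 1,"linear": [-0.2,0.4,0.05],"rotation": [-0.015,0.002,0.005]},{"claw": 1,"linear": [0,0.35,0],"rotation": [0,0,0]},{"claw": 1,"linear": [0,0,0],"rotation": [0,0,0]},{"claw": 1,"linear": [0,0,0],"rotation": [0,0,0]}])

```text
time: 33.12
position: [0.6196, 0.0451, 0.1505]
tool_rot: [-0.125, 1.562, 0.124]
ft_force: [0.2, -0.3, -6.4]
grip_width: 0.705
```

```bash
python3 go.py .6178 .0469 .065 9.2
```

```text
t 33.1167 pos [0.6196 0.0451 0.1505] yaw 9.094675350983307 rot left deg [-0.1055  0.3044  0.0538] frac [-0.0012  0.0034  0.0006]
shift/25mm now-axes [ 3.421   0.0843 -0.0772]  goal-axes [ 3.4214  0.0813 -0.0588]
```

Now lower in smaller steps, watching the sideways drift.

>>> play_rows(targets=[{"claw": 1,"linear": [0.2,0.08,-0.06],"rotation": [0,0.003,0]},{"claw": 1,"linear": [0.4,0,0],"rotation": [0,0,0]},{"claw": 1,"linear": [0.4,0,0],"rotation": [0,0,0]},{"claw": 1,"linear": [0.2,0,0],"rotation": [0,0,0]},{"claw": 1,"linear": [0,0,0],"rotation": [0,0,0]}])

```text
time: 33.53
position: [0.6189, 0.0485, 0.1197]
tool_rot: [-0.127, 1.563, 0.126]
ft_force: [-0.1, 0.2, -7.1]
grip_width: 0.704
```

```bash
python3 go.py .6178 .0469 .065 9.2
```

```text
t 33.5333 pos [0.6189 0.0485 0.1197] yaw 9.228552575615497 rot left deg [0.0285 0.2479 0.0401] frac [0.0003 0.0028 0.0004]
shift/25mm now-axes [ 2.187  -0.0559 -0.0626]  goal-axes [ 2.1872 -0.0575 -0.0531]
```

>>> play_rows(targets=[{"claw": 1,"linear": [0.1,-0.055,-0.055],"rotation": [0,0.002,0]},{"claw": 1,"linear": [0.2,0,0],"rotation": [0,0,0]},{"claw": 1,"linear": [0.15,0,0],"rotation": [0,0,0]},{"claw": 1,"linear": [0,0,0],"rotation": [0,0,0]}])

```text
time: 33.87
position: [0.6167, 0.0459, 0.1057]
tool_rot: [-0.127, 1.569, 0.125]
ft_force: [-0.5, -0.3, -5.6]
grip_width: 0.709
```

```bash
python3 go.py .6178 .0469 .065 9.2
```

```text
t 33.8667 pos [0.6167 0.0459 0.1057] yaw 9.179986603469287 rot left deg [-0.0199 -0.115   0.0719] frac [-0.0002 -0.0013  0.0008]
shift/25mm now-axes [1.6273 0.0335 0.0513]  goal-axes [1.6275 0.0314 0.048 ]
```

>>> play_rows(targets=[{"claw": 1,"linear": [0.02,0.03,0.04],"rotation": [0,0,0]},{"claw": 1,"linear": [0.1,0,0],"rotation": [0,0,0]},{"claw": 1,"linear": [0.1,0,0],"rotation": [0,0,0]},{"claw": 1,"linear": [0.1,0,0],"rotation": [0,0,0]},{"claw": 1,"linear": [0.1,0,0],"rotation": [0,0,0]}])

```text
time: 34.28
position: [0.6188, 0.0469, 0.0954]
tool_rot: [-0.127, 1.567, 0.125]
ft_force: [0.2, -0.2, -6.3]
grip_width: 0.703
```

```bash
python3 go.py .6178 .0469 .065 9.2; python3 -c "from h import *; print(get_state()['torque'])"
```

```text
t 34.2833 pos [0.6188 0.0469 0.0954] yaw 9.164220416179745 rot left deg [-0.0358  0.0258  0.0707] frac [-0.0004  0.0003  0.0008]
shift/25mm now-axes [ 1.2154  0.0081 -0.0389]  goal-axes [ 1.2155  0.0066 -0.0384]
[-0.0789  0.0705  0.0438]
```

Bottom is at 0.045 m, 8 mm below the barrier tops, with no contact. Continuing.

>>> play_rows(targets=[{"claw": 1,"linear": [0.05,0,-0.035],"rotation": [0,0,0]},{"claw": 1,"linear": [0.1,0,0],"rotation": [0,0,0]},{"claw": 1,"linear": [0.1,0,0],"rotation": [0,0,0]},{"claw": 1,"linear": [0.1,0,0],"rotation": [0,0,0]},{"claw": 1,"linear": [0.1,0,0],"rotation": [0,0,0]}])

```text
time: 34.7
position: [0.6179, 0.0469, 0.0832]
tool_rot: [-0.127, 1.566, 0.125]
ft_force: [-0.0, -0.5, -6.5]
grip_width: 0.707
```

```bash
python3 go.py .6178 .0469 .065 9.2; python3 -c "from h import *; print(get_state()['torque'])"
```

```text
t 34.7 pos [0.6179 0.0469 0.0832] yaw 9.173767564802837 rot left deg [-0.0263  0.0501  0.0652] frac [-0.0003  0.0006  0.0007]
shift/25mm now-axes [ 0.7264  0.0028 -0.0059]  goal-axes [ 0.7264  0.0019 -0.0053]
[-0.0622  0.0087 -0.0275]
```

>>> play_rows(targets=[{"claw": 1,"linear": [0.1,0,0],"rotation": [0,0,0]},{"claw": 1,"linear": [0.1,0,0],"rotation": [0,0,0]},{"claw": 1,"linear": [0.1,0,0],"rotation": [0,0,0]},{"claw": 1,"linear": [0.1,0,0],"rotation": [0,0,0]},{"claw": 1,"linear": [0.1,0,0],"rotation": [0,0,0]}])

```text
time: 35.12
position: [0.6179, 0.0468, 0.0691]
tool_rot: [-0.127, 1.566, 0.125]
ft_force: [-0.0, -0.1, -6.5]
grip_width: 0.709
```

```bash
python3 go.py .6178 .0469 .065 9.2; python3 -c "from h import *; print(get_state()['torque'])"
```

```text
t 35.1167 pos [0.6179 0.0468 0.0691] yaw 9.173356538344331 rot left deg [-0.0267  0.0389  0.0684] frac [-0.0003  0.0004  0.0008]
shift/25mm now-axes [ 0.1658  0.004  -0.0046]  goal-axes [ 0.1658  0.0038 -0.0045]
[-0.079   0.0196  0.0255]
```

>>> play_rows(targets=[{"claw": 1,"linear": [0.06,0,0],"rotation": [0,0,0]},{"claw": 1,"linear": [0.05,0,0],"rotation": [0,0,0]},{"claw": 1,"linear": [0.04,0,0],"rotation": [0,0,0]}])

```text
time: 35.37
position: [0.6177, 0.0466, 0.0652]
tool_rot: [-0.127, 1.567, 0.125]
ft_force: [-4.5, -1.2, 4.3]
grip_width: 0.708
```

Contact came at TCP z 0.0652, which puts the back at 0.015 m, the floor height. Releasing and retreating.

>>> play_rows(targets=[{"claw": 0,"linear": [0,0,0],"rotation": [0,0,0]},{"claw": 0,"linear": [0,0,0],"rotation": [0,0,0]},{"claw": 0,"linear": [0,0,0],"rotation": [0,0,0]},{"claw": 0,"linear": [0,0,0],"rotation": [0,0,0]},{"claw": 0,"linear": [-0.2,0,0],"rotation": [0,0,0]},{"claw": 0,"linear": [-0.7,0,0],"rotation": [0,0,0]},{"claw": 0,"linear": [-1,0,0],"rotation": [0,0,0]},{"claw": 0,"linear": [-1,0,0],"rotation": [0,0,0]},{"claw": 0,"linear": [-1,0,0],"rotation": [0,0,0]},{"claw": 0,"linear": [-1,0,0],"rotation": [0,0,0]}])

```text
time: 36.2
position: [0.6184, 0.047, 0.1942]
tool_rot: [-0.126, 1.564, 0.125]
ft_force: [1.3, 0.4, -0.1]
grip_width: 1.004
```

>>> play_rows(targets=[{"claw": 0,"linear": [-1,0,0],"rotation": [0,0,0]},{"claw": 0,"linear": [-1,0,0],"rotation": [0,0,0]},{"claw": 0,"linear": [-0.8,0,0],"rotation": [0,0,0]},{"claw": 0,"linear": [-0.4,0,0],"rotation": [0,0,0]},{"claw": 0,"linear": [0,0,0],"rotation": [0,0,0]},{"claw": 0,"linear": [0,0,0],"rotation": [0,0,0]}])

```text
time: 36.7
position: [0.6214, 0.0471, 0.2897]
tool_rot: [-0.124, 1.546, 0.126]
ft_force: [-0.6, 0.1, -1.3]
grip_width: 1.001
```

Run:
```python
from h import *
im,T=shot('w11'); print(T[:3,3]); C=cam('wrist',T)
cv2.imwrite('pics/w11b.png',cv2.resize(im,(800,600),interpolation=cv2.INTER_CUBIC))
y=np.radians(9.4); e=np.array([np.cos(y),np.sin(y)]);n=np.array([-e[1],e[0]])
m=cv2.inRange(cv2.cvtColor(im,cv2.COLOR_BGR2HSV),(100,150,60),(125,255,255))
for c in cv2.findContours(m,0,2)[0]:
    r=cv2.minAreaRect(c)
    if cv2.contourArea(c)<100: continue
    P=onz(cv2.boxPoints(r),.083,C)[:,:2]; Q=np.c_[P@e,P@n]*1000; print(np.round(r[0]),'at .083 e',Q[:,0].round(1),'n',Q[:,1].round(1))
```

```text
[0.6214 0.0471 0.2897]
[246. 164.] at .083 e [606.7 619.8 619.6 606.5] n [-50.7 -50.8 -64.2 -64.1]
[226. 161.] at .083 e [585.9 594.4 594.2 585.4] n [-28.1 -28.  -78.9 -79. ]
[204. 158.] at .083 e [557.8 571.1 571.2 557.3] n [-25.9 -25.3 -72.3 -72.9]
[245. 114.] at .083 e [606.8 620.3 620.2 606.5] n [ 7.9  7.8 -5.5 -5.4]
[224. 113.] at .083 e [585.8 593.8 594.1 585.8] n [ 27.2  27.5 -23.4 -23.7]
[201. 111.] at .083 e [556.9 570.9 571.8 557.2] n [ 27.   27.8 -18.7 -19.5]
[243.  59.] at .083 e [605.8 618.7 618.5 605.5] n [65.1 65.1 53.1 53.1]
[198.  62.] at .083 e [558.5 572.2 569.8 555.5] n [78.9 78.9 32.7 32.7]
[222.  60.] at .083 e [586.1 594.6 592.9 584.1] n [82.7 82.7 32.6 32.6]
[220.  14.] at .083 e [586.4 593.6 592.7 585.4] n [115.3 115.3  89.4  89.4]
[196.  16.] at .083 e [556.6 570.4 571.  556.8] n [115.2 116.1  85.6  84.8]
```

View pics/w11b.png

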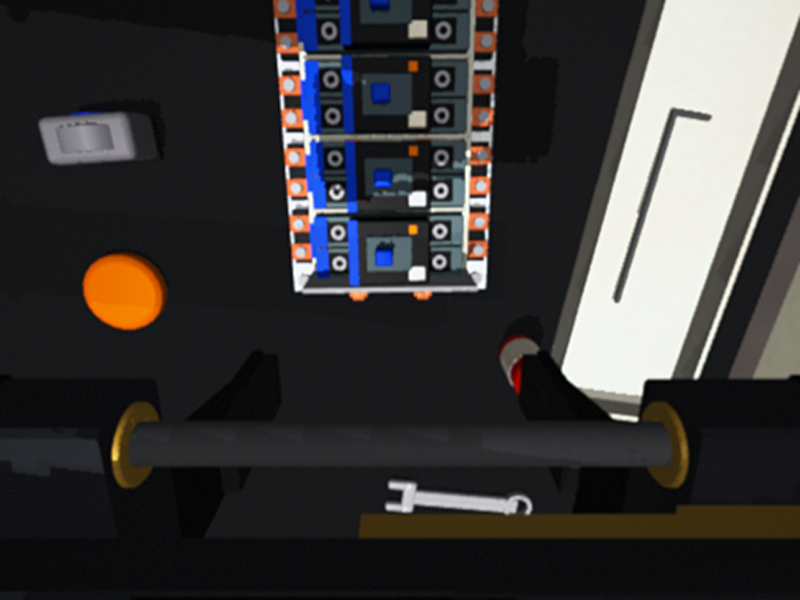

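Picture 12: all four breakers sit in line, stripes on the line side. Cover stripes are 55.4 and 55.7 mm apart (56 nominal), with line-side edges within 1 mm in x. The wrench, cap, tape and bottle look undisturbed. Handing in.

```bash
python3 -c "from bench import *; print(get_state()['time']); close_job()"
```

```text
36.75
the job is handed in; nothing more can be done
```

Both spares are fitted and the job was handed in at 36.75 s of the 72 s allowed; `close_job()` gives no verdict.

- **spare_b** was taken by its cover and lowered into way 3. It touched down with its back at about the 15 mm floor height, with no side contact on the way down.
- **spare_a** was lifted by its sides, turned and laid on its back on the bench, and let go. The arm came close to its wrist limits during the turn, so for the last 30 degrees or so I rested the load-end edge on the bench and let the breaker pivot in a light grip. I then took it again by its cover and lowered it into way 1, where it also touched down at 15 mm.

**Last checks:**
- **Fit:** the final wrist picture shows the four breakers in line, stripes on the line side. The three covers measured are 55.4 and 55.7 mm apart (56 nominal), with their line-side edges within 1 mm.
- **Release:** the gripper is open and well clear of everything.
- **Bystanders:** the wrench, cap, tape measure and bottle look undisturbed by eye. The screwdriver, carton, organiser and blanking block were not in that picture, so I did not re-check them.
- **What went off:** the arm drifted sideways several times. The largest drift was 19 mm while lowering over way 1, which I corrected above the base before going down. The bench contact during the pivot peaked at about 30 N. No check failed.

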